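Stand the reference chart on its kickstand

ROBOT

A 7-joint arm with a two-finger parallel gripper is mounted at the origin on a cart in front of the work surface, level with it; the furniture and walls round the work are solid. World frame = base frame: x ahead of the robot, y to its left, z up, the work surface at z = 0. Lengths are in m, angles in rad, forces in N, time in s.
With the tool pointing down it reaches from about 0.425 to 0.975 m from the base axis. Payload 16.7 kg.
Tool frame: the origin (TCP) lies between the finger pads; the fingertips stand 19 mm ahead of it and the grasp point (between the pads) is the TCP; z points along the fingers, y is the line along which they close (so a half turn about z gives the same grasp; the last joint's range is limited). The gripper opens to 85 mm and grips with 20 to 120 N. Pads are 22 mm wide; open, the fingers measure 114 mm over their backs; the gripper's body (76 mm by 85 mm) begins 54 mm behind the grasp point. The pads swing forward as they close: fully open they stand 13 mm farther back than shut.
Start: joints at [1.117, 0.426, 0.074, 1.606, -0.034, 1.111, -0.067], TCP at [0.202, -0.644, 0.25] pointing down, gripper open.
Joint ranges: [-2.85, 2.85], [-0.5, 2.14], [-1.23, 1.37], [0.21, 2.46], [-1.02, 4.16], [0.16, 2.05], [-2.73, 2.73]. Speed limits (rad/s): [1.89, 1.89, 2.39, 2.39, 3.01, 3.01, 3.01].

INTERFACE

Orientations are given as a 3x3 rotation matrix whose columns are the frame's x, y, z axes.
In Python, from plant import manip, eyes, job gives the robot as it stands.
- The arm moves only by the tool arm_command, never from a script. Its argument "plan" is a list of rows, each a list of 7 numbers: the turn, a rotation vector about the world's x, y, z in degrees, then the shift along the world's x, y, z in cm, then the finger opening in cm, from 0 to 8.54. A call has 1 to 12 rows; each row is the pose to reach, as a shift and turn from the pose commanded when the call began; what a row does not reach only later rows make up. A row lasts 1/12 s, in which the tool goes at most 41.7 mm and 7.16 degrees, less where a joint would pass 70% of its speed; a pose out of reach is approached as far as the arm can. A call with a gripper value outside its range is refused whole. The fingers move at their own pace and stop on an object; "newtons" is the grip in N (left out, the last holds). Time passes only in rows, so rows that repeat a pose let the fingers close. It gives the time, the measured TCP pose, the force, the opening and the grip force at its end, in the units of the state.
- manip.sense(): the state, without advancing time (a new reading comes with each control period).
- eyes.grab_frame(name): name is "side" or "top" or "wrist"; returns the picture (400x640x3 uint8, blue, green, red); there is no depth.
- eyes.camera_info(name): a dict with "fovy" (degrees; the focal length in pixels is half the picture's height over the tangent of half this angle, whatever the lens; pixels are square), "cx", "cy" (the principal point, pixels), "view" (4x4, takes a point from world to camera coordinates). Camera axes: x right, y down, z forward; pixel columns grow to the right and rows downward; lengths in m; the calibration is good to about 2 mm. A picture is of the moment at which its call begins: read the wrist's pose just before it. camera_info takes no time and is no camera call; for the wrist camera it gives the pose at the moment of the call.
- job.hand_in(): hands the job in; it is judged then, once.
The state is a dict: "t": time; "joints": joint angles; "qvel": joint speeds; "joint_torque": joint torques, N m; "tcp_pos": TCP position; "ee_rot": TCP orientation; "wrist_force": force on the tool from outside, world axes, zero at the start; "wrist_torque": the same for the moment, N m; "opening": finger opening in m; "grip_force": force on a finger pad.
Only numpy, scipy, OpenCV 4.12 (cv2) and the standard library are available. Lean on these libraries where they do the work, as an engineer would, in place of code of your own. Each camera call takes 0.05 s, during which the arm holds its last target. There are 200 camera calls.

TASK

The small blue-framed reference chart lies face down on the bench with its kickstand leg slightly ajar. Push the leg out as far as it goes while the chart still lies flat, then raise the chart by the yellow pull, tipping it over its lower edge (the edge opposite the pull) without lifting that edge clear of the bench or dragging it away, until it stands by itself on lower edge and leg where that edge lay, its face towards the robot. Leave the two specimens and the beaker beside it where they are.

Things in the scene. Friction and masses are not known exactly. Their poses are not given: they have to be found in the camera images.
- chart: blue-framed board 120 x 120 mm, 10 mm thick, about 0.5 kg, lying face down, cardboard back up, pull towards the robot; origin at the centre of its face (underside). x from pull to lower edge, y along that edge, z out of its back. Standing on the opened leg it leans back (away from the robot) 18 degrees past vertical: turned 108 degrees in all, pull's centre about 0.14 m high.
- chart_pull (a point): centre of the chart's pull: a yellow round bar, 18 mm thick, 36 mm long over its slightly domed ends (along the chart's y), on a 12 mm wide neck, 24 mm out from the middle of the top edge; both ends are free, so it can be pinched across its length, and may turn between the fingers. At the start its centre is 16 mm above the bench. Axes as the chart's.
- chart_edge (a point): middle of the chart's 120 mm long lower edge, half-way through its 10 mm thickness (5 mm above the bench when lying), 144 mm from the pull's centre along the chart's x. The chart tips up over this edge. Axes as the chart's.
- leg_foot (a point): centre of the leg's foot: a black rubber round bar, 10 mm thick, 34 mm long (along y), at the free end of the grey metal leg (22 mm wide, 4 mm thick), 95 mm from the hinge. The hinge is on the middle line of the chart's back, 100 mm from the lower edge, 8 mm above the back (18 mm above the bench when lying). x runs from hinge to foot.
- chart_leg (a joint): opening angle of the leg, rad: 0 = folded flat, foot near the lower edge; grows as the foot swings away from the back (up, and towards the pull, while the chart lies), to a stop at 0.70. The hinge is stiff by friction (about 0.035 N m) and stays where it is left; it starts at 0.22 to 0.42, so a push at the foot towards the pull opens it.
- specimen_3: green mounted specimen, a 38 mm disc 22 mm high, loose, to the right of the chart; origin at the centre of its underside. To be left alone.
- specimen_5: cream mounted specimen, a 34 mm disc 16 mm high, loose, to the left of the chart; origin at the centre of its underside. To be left alone.
- beaker: glass beaker, 65 mm across and 90 mm high, loose, to the right of and beyond the chart; origin at the centre of its underside. To be left alone.

How it is judged:
By the outcome, as a careful person would: the job done as asked, in the order asked, and still so for the second after the job is handed in, with the robot touching nothing.
It also fails if it takes over 53 s, if anything falls off the work surface, if the arm or the gripper's body presses on something with over 40 N, if the wrist force passes 120 N, or if a joint passes its speed limit or range.

## Working session

There is one attempt and no reset: what is moved stays moved. The work goes in short steps, Python scripts to look and compute and a tool call to move; the robot and the scene stay as the last step left them, time stands still between calls to the robot, and variables do not carry over. Pictures are saved under pics/ and viewed, at most 10 in all, crops included, and the job is handed in when it is done.

Besides the shell and the picture viewer there is one more tool, called as a command line: name --pt "numbers of a row" for each row, then --argument value for the rest. arm_command: Moves the arm, as the interface text tells. Its arguments: {"type":"object","properties":{"plan":{"type":"array","items":{"type":"array","items":{"type":"number"}}},"newtons":{"type":"number"}},"required":["plan"]}

```bash
mkdir -p pics; ls; python3 - <<'E'
from plant import manip, eyes
import cv2,numpy as np
s=manip.sense();print(s['t'],s['tcp_pos'],np.round(s['ee_rot'],3).tolist(),s['opening'])
a=eyes.grab_frame('top');cv2.imwrite('pics/top0.png',a)
b=eyes.grab_frame('side');cv2.imwrite('pics/side0.png',b)
for n in('top','side','wrist'):
  i=eyes.camera_info(n);print(n,i['fovy'],i['cx'],i['cy'],np.round(i['view'],4).tolist())
E
```

```text
pics
0.0 [ 0.20178031 -0.64374547  0.24961145] [[0.954, 0.299, -0.0], [0.299, -0.954, 0.001], [-0.0, -0.001, -1.0]] 0.08547286436817371
top 52.65545403271994 318.01396842000645 206.36736586097715 [[0.0096, -0.9998, -0.0186, -0.2623], [-0.9898, -0.0068, -0.142, 0.4643], [0.1419, 0.0198, -0.9897, 0.8611], [0.0, 0.0, 0.0, 1.0]]
side 47.07147500474903 330.6747521826409 201.14545334907706 [[-0.967, -0.2546, 0.0115, 0.404], [-0.1551, 0.5517, -0.8195, 0.2757], [0.2023, -0.7942, -0.573, 0.8732], [0.0, 0.0, 0.0, 1.0]]
wrist 68.96108704819385 320.084686495256 195.72065145175154 [[0.2989, -0.9543, -0.0012, -0.6743], [-0.9089, -0.2851, 0.3043, -0.0389], [-0.2908, -0.0898, -0.9526, 0.3818], [0.0, 0.0, 0.0, 1.0]]
```

View pics/top0.png

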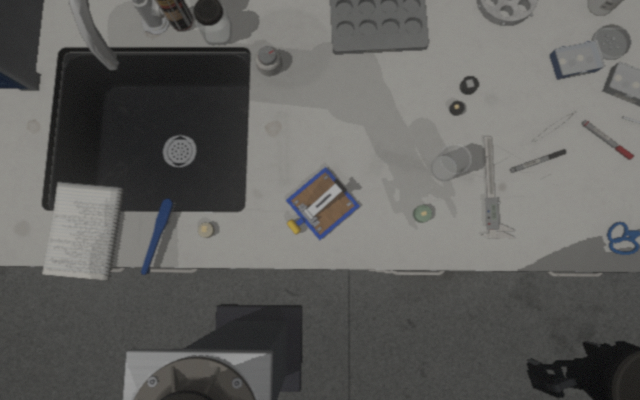

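View pics/side0.png

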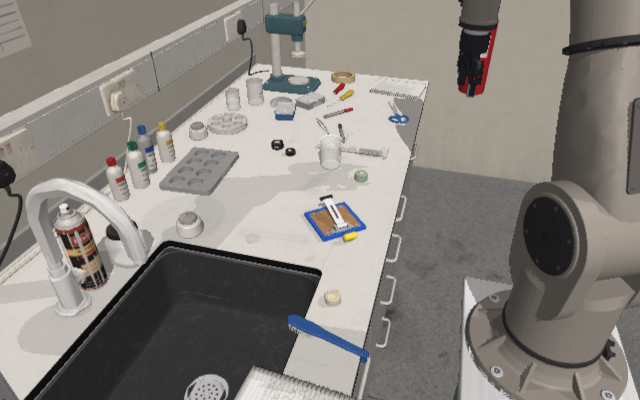

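Top view: chart's blue frame is centred near (323,203), with the yellow pull at (296,226), specimens at (424,213) and (206,229), and the beaker at (452,163). Side view: chart at (335,220), with the black foot near (325,198). Measuring now.

```bash
cat > h.py <<'E'
from plant import manip, eyes
import cv2,numpy as np
def cam(n):
    i=eyes.camera_info(n);f=200/np.tan(np.radians(i['fovy']/2));V=np.array(i['view']);return f,i['cx'],i['cy'],V
def ray(c,uv):
    f,cx,cy,V=c;d=V[:3,:3].T@np.array([(uv[0]-cx)/f,(uv[1]-cy)/f,1]);return -V[:3,:3].T@V[:3,3],d/np.linalg.norm(d)
def onz(c,uv,z):
    o,d=ray(c,uv);return o+d*(z-o[2])/d[2]
def proj(c,P):
    f,cx,cy,V=c;p=V[:3,:3]@np.asarray(P)+V[:3,3];return np.array([cx+f*p[0]/p[2],cy+f*p[1]/p[2]])
def tri(c1,u1,c2,u2):
    o1,d1=ray(c1,u1);o2,d2=ray(c2,u2)
    s=np.linalg.lstsq(np.stack([d1,-d2],1),o2-o1,rcond=None)[0]
    a,b=o1+s[0]*d1,o2+s[1]*d2;return (a+b)/2,np.linalg.norm(a-b)
def mask(im,lo,hi):
    return cv2.inRange(cv2.cvtColor(im,cv2.COLOR_BGR2HSV),np.array(lo),np.array(hi))
def big(m):
    cs=cv2.findContours(m,cv2.RETR_EXTERNAL,cv2.CHAIN_APPROX_NONE)[0];return max(cs,key=cv2.contourArea)
E
python3 - <<'E'
from h import *
c=cam('top');im=cv2.imread('pics/top0.png')
roi=im.copy();roi[:, :270]=128;roi[:,380:]=128;roi[:150]=128;roi[250:]=128
b=big(mask(roi,(105,110,50),(130,255,255)))
r=cv2.minAreaRect(b);bp=cv2.boxPoints(r);print('box',r)
P=np.array([onz(c,p,.010) for p in bp]);print(np.round(P,4).tolist(),P.mean(0))
y=big(mask(roi,(18,110,60),(35,255,255)));m=cv2.moments(y);yc=(m['m10']/m['m00'],m['m01']/m['m00']);Y=onz(c,yc,.02);print('pull',yc,Y)
d=P.mean(0)-Y;print('yaw',np.degrees(np.arctan2(d[1],d[0])),np.linalg.norm(d[:2]))
for i in range(4):
  e=P[i]-P[i-1];print(np.degrees(np.arctan2(e[1],e[0])),np.linalg.norm(e))
for n,uv,z in(('s3',(424,213),.022),('s5',(206,229),.016),('bk',(452,163),.05)):print(n,onz(c,uv,z))
s=cv2.imread('pics/side0.png')
cv2.imwrite('pics/z0.png',np.hstack([cv2.resize(im[155:245,275:375],(400,360),interpolation=2),cv2.resize(s[180:260,290:390],(400,320),interpolation=2).copy() if 0 else cv2.resize(s[170:260,290:390],(400,360),interpolation=2)]))
E
```

```text
box ((319.9654846191406, 204.91380310058594), (51.61666488647461, 58.42841720581055), 49.76364517211914)
[[0.4741, -0.1742, 0.01], [0.5622, -0.2745, 0.01], [0.4715, -0.3503, 0.01], [0.3858, -0.2506, 0.01]] [ 0.47338675 -0.26240453  0.01      ]
pull (293.2908704883227, 226.28874734607214) [ 0.42295508 -0.20377345  0.02      ]
yaw -49.29944973416431 0.07733664741712623
40.897428089093864 0.11680377577040209
-48.731236753266906 0.13351499272206607
-140.10709613041323 0.11815612457435073
130.693040410339 0.13144158779504142
s3 [ 0.45452513 -0.49290442  0.022     ]
s5 [ 0.41570992 -0.00805355  0.016     ]
bk [ 0.5611533  -0.54980889  0.05      ]
```

View pics/z0.png

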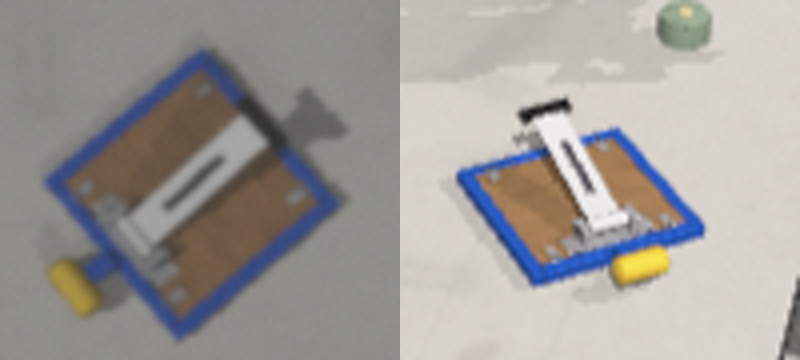

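Zoom: leg runs from the hinge at crop (135,235) to the dark foot at crop (262,128) on the left. On the right, the side view shows the foot at crop (545,110) and the yellow pull at (640,265). I'll turn the tool and bring it above the chart for a closer wrist look.

arm_command --pt "0 0 7 1.9 2.7 0 6" --pt "0 0 14 3.8 5.4 0 4" --pt "0 0 21 5.7 8.1 0 2" --pt "0 0 28 7.6 10.8 0 0" --pt "0 0 35 9.5 13.5 0 0" --pt "0 0 42 11.4 16.2 0 0" --pt "0 0 49 13.3 18.9 0 0" --pt "0 0 56 15.2 21.6 0 0" --pt "0 0 63 17.1 24.3 0 0" --pt "0 0 70 19 27 0 0" --pt "0 0 77 20.9 29.7 0 0" --pt "0 0 84 22.8 32.4 0 0"

```text
t: 1.1
tcp_pos: [0.4304, -0.3186, 0.2502]
ee_rot: [[-0.204, 0.979, -0.0], [0.979, 0.204, 0.0], [0.0, -0.0, -1.0]]
wrist_force: [0.4, -1.3, -0.4]
opening: -0.0002
grip_force: 0.0
```

arm_command --pt "0 0 7 1 1.5 0 0" --pt "0 0 14 2 3 0 0" --pt "0 0 21 3 4.5 0 0" --pt "0 0 29.4 4 6 0 0" --pt "0 0 29.4 4 6 0 0" --pt "0 0 29.4 4 6 0 0"

```text
t: 1.6
tcp_pos: [0.4701, -0.2594, 0.2501]
ee_rot: [[-0.655, 0.756, -0.0], [0.756, 0.655, 0.0], [0.001, -0.0, -1.0]]
wrist_force: [-0.1, -0.8, -0.4]
opening: -0.0001
grip_force: 0.0
```

```bash
python3 - <<'E'
from h import *
s=manip.sense();print(s['t'],s['tcp_pos'],np.round(s['ee_rot'],3).tolist(),s['opening'],np.round(s['joints'],2))
np.savez('w1.npz',*[0]);c=cam('wrist');import pickle;pickle.dump(c,open('w1.pkl','wb'))
cv2.imwrite('pics/w1.png',eyes.grab_frame('wrist'))
E
```

```text
1.6 [ 0.47010346 -0.25938829  0.2500969 ] [[-0.655, 0.756, -0.0], [0.756, 0.655, 0.0], [0.001, -0.0, -1.0]] -0.00012980653393313753 [ 0.79  0.24 -0.47  1.89  0.12  1.04  0.98]
```

View pics/w1.png

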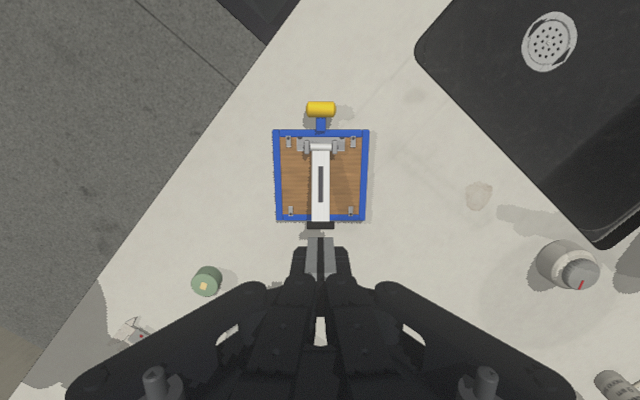

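The wrist view shows the pull at (320,108), frame corners at about (274,130), (368,130), (277,221) and (364,220), and the foot at (320,226). The fingers block nothing needed.

```bash
python3 - <<'E'
from h import *
import pickle;c=pickle.load(open('w1.pkl','rb'));im=cv2.imread('pics/w1.png')
roi=im.copy();roi[235:]=128;roi[:,:250]=128;roi[:,400:]=128
y=big(mask(roi,(18,110,60),(35,255,255)));r=cv2.minAreaRect(y);print(r);Y=onz(c,r[0],.018);print('pull',Y)
b=mask(roi,(105,110,50),(130,255,255));b[:129]=0
bp=cv2.approxPolyDP(cv2.convexHull(big(b)),5,True)[:,0];print(bp.tolist())
P=np.array([onz(c,p,.01 ) for p in bp]);print(np.round(P,4).tolist())
for i in range(len(P)):
  e=P[i]-P[i-1];print(np.degrees(np.arctan2(e[1],e[0])),np.linalg.norm(e))
f=big(mask(roi[222:232,300:340],(0,0,0),(180,255,45)));fr=cv2.boundingRect(f);print('foot',fr)
uv=(300+fr[0]+fr[2]/2,222+fr[1]+fr[3]/2)
C=P.mean(0);d=C-Y;print('yaw',np.degrees(np.arctan2(d[1],d[0])),np.linalg.norm(d[:2]))
u=np.array([np.cos(np.radians(-49.2)),np.sin(np.radians(-49.2))])
for a in np.arange(.1,.75,.05):
  h=Y[:2]+.044*u+.095*np.cos(a)*u;print(round(a,2),proj(c,[*h,.018+.095*np.sin(a)])-uv)
ct,cs=cam('top'),cam('side');print(tri(ct,(340.5,187),cs,(326.25,197.5)))
E
```

```text
((320.5, 109.0), (14.0, 29.0), 90.0)
pull [ 0.42499784 -0.20508916  0.018     ]
[[368, 130], [364, 219], [276, 219], [273, 130]]
[[0.4854, -0.1857, 0.01], [0.5628, -0.2743, 0.01], [0.473, -0.3521, 0.01], [0.3972, -0.2621, 0.01]]
40.90924482531751 0.11662528049609348
-48.858609384855754 0.11767046123536332
-139.09040629224768 0.1188276229038911
130.0690899235926 0.11768287063804074Traceback (most recent call last):
  File "<stdin>", line 10, in <module>
  File "h.py", line 18, in big
    cs=cv2.findContours(m,cv2.RETR_EXTERNAL,cv2.CHAIN_APPROX_NONE)[0];return max(cs,key=cv2.contourArea)
                                                                             ~~~^^^^^^^^^^^^^^^^^^^^^^^^
ValueError: max() iterable argument is empty
```

```bash
python3 - <<'E'
from h import *
import pickle;c=pickle.load(open('w1.pkl','rb'))
Y=np.array([.425,-.205]);u=np.array([np.cos(np.radians(-49.2)),np.sin(np.radians(-49.2))])
for a in np.arange(.15,.6,.05):
  h=Y+.044*u+.095*np.cos(a)*u;print(round(a,2),proj(c,[*h,.018+.095*np.sin(a)])-(320,226))
ct,cs=cam('top'),cam('side');T=tri(ct,(340.5,187),cs,(326.25,197.5));print(T,(T[0][:2]-Y)@u)
for k in (.17,.133+.01,.128,.125):print(k,Y+k*u)
E
```

```text
0.15 [ 0.30875575 -3.78227647]
0.2 [ 0.31282119 -2.9384584 ]
0.25 [ 0.31736725 -2.260946  ]
0.3 [ 0.32240221 -1.75797229]
0.35 [ 0.32793337 -1.43784652]
0.4 [ 0.33396677 -1.30889717]
0.45 [ 0.34050703 -1.37940537]
0.5 [ 0.3475571  -1.65752834]
0.55 [ 0.35511798 -2.15121239]
(array([ 0.509371  , -0.30724282,  0.04432273]), np.float64(0.0034756885190090872)) 0.13252705266609716
0.17 [ 0.5360815  -0.33368916]
0.14300000000000002 [ 0.51843915 -0.31325029]
0.128 [ 0.50863784 -0.30189537]
0.125 [ 0.50667758 -0.29962438]
```

arm_command --pt "0 0 0 2.2 -2.5 0 0" --pt "0 0 0 4.4 -5 0 0" --pt "0 0 0 6.6 -7.5 -2 0" --pt "0 0 0 6.6 -7.5 -5.5 0" --pt "0 0 0 6.6 -7.5 -9 0" --pt "0 0 0 6.6 -7.5 -12.5 0" --pt "0 0 0 6.6 -7.5 -16 0" --pt "0 0 0 6.6 -7.5 -18.5 0" --pt "0 0 0 6.6 -7.5 -20.2 0" --pt "0 0 0 6.6 -7.5 -20.2 0"

```text
t: 2.48
tcp_pos: [0.5331, -0.335, 0.0443]
ee_rot: [[-0.651, 0.759, -0.006], [0.759, 0.651, 0.002], [0.005, -0.003, -1.0]]
wrist_force: [-2.0, -0.4, -0.1]
opening: -0.0004
grip_force: 0.0
```

arm_command --pt "0 0 0 -0.2 0.23 0 0" --pt "0 0 0 -0.4 0.46 0 0" --pt "0 0 0 -0.6 0.69 0 0" --pt "0 0 0 -0.8 0.92 0 0" --pt "0 0 0 -1 1.15 0 0" --pt "0 0 0 -1.2 1.38 0 0" --pt "0 0 0 -1.4 1.62 0 0" --pt "0 0 0 -1.6 1.85 0.1 0" --pt "0 0 0 -1.8 2.08 0.2 0" --pt "0 0 0 -2 2.31 0.3 0" --pt "0 0 0 -2.15 2.49 0.4 0" --pt "0 0 0 -2.15 2.49 0.4 0"

```text
t: 3.48
tcp_pos: [0.5141, -0.3098, 0.0525]
ee_rot: [[-0.654, 0.757, -0.0], [0.757, 0.654, -0.0], [0.0, -0.0, -1.0]]
wrist_force: [1.2, -1.7, -0.0]
opening: -0.0001
grip_force: 0.5
```

```bash
python3 - <<'E'
from h import *
s=manip.sense();print(s['t'],s['tcp_pos'],s['wrist_force'])
cv2.imwrite('pics/s2f.png',eyes.grab_frame('side'));a=cv2.imread('pics/s2f.png')
w=eyes.grab_frame('wrist')
cv2.imwrite('pics/s2.png',np.hstack([cv2.resize(a[150:270,270:400],(390,360)),cv2.resize(w[100:340,190:450],(390,360))]))
E
```

```text
3.4833 [ 0.51414123 -0.30982607  0.05254309] [ 1.1609842  -1.71714716 -0.02900545]
```

View pics/s2.png

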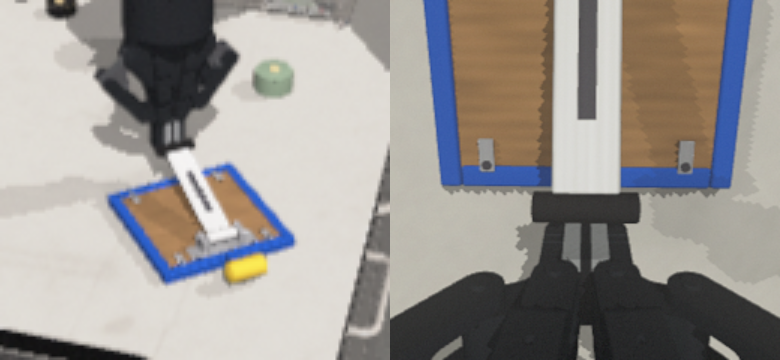

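The foot is up against the fingertips and rising, and the chart hasn't moved. I'll push on in small steps while watching the force.

arm_command --pt "0 0 0 -0.07 0.08 0 0" --pt "0 0 0 -0.13 0.15 0 0" --pt "0 0 0 -0.2 0.23 0 0" --pt "0 0 0 -0.2 0.23 0 0"

```text
t: 3.92
tcp_pos: [0.5124, -0.3078, 0.0523]
ee_rot: [[-0.653, 0.757, 0.0], [0.757, 0.653, -0.0], [-0.0, -0.0, -1.0]]
wrist_force: [1.4, -1.3, 0.6]
opening: -0.0
grip_force: 1.3
```

arm_command --pt "0 0 0 -0.05 0.06 0 0" --pt "0 0 0 -0.1 0.12 0 0" --pt "0 0 0 -0.1 0.12 0 0"

```text
t: 4.17
tcp_pos: [0.5113, -0.3066, 0.0523]
ee_rot: [[-0.653, 0.757, -0.0], [0.757, 0.653, -0.0], [0.0, -0.0, -1.0]]
wrist_force: [1.2, -2.9, 0.3]
opening: 0.0004
grip_force: 1.3
```

```bash
cat > w.py <<'E'
from h import *
import sys
s=manip.sense();print(s['t'],s['tcp_pos'],s['wrist_force'])
Y=np.array([.425,-.205]);u=np.array([np.cos(np.radians(-49.2)),np.sin(np.radians(-49.2))])
print('k',(s['tcp_pos'][:2]-Y)@u)
c=cam('wrist');w=eyes.grab_frame('wrist');cv2.imwrite('pics/%s.png'%sys.argv[1],w)
b=mask(w,(105,110,50),(130,255,255))
h=cv2.approxPolyDP(cv2.convexHull(big(b)),5,True)[:,0]
P=[onz(c,p,.01) for p in h];print(h.tolist(),np.round(P,4).tolist())
E
python3 w.py w3
```

```text
4.1667 [ 0.51132602 -0.30659581  0.05229518] [ 1.1947128  -2.87157721  0.29299084]
k 0.13331472303316202
[[442, 5], [416, 224], [225, 223], [204, 1]] [[0.4772, -0.1724, 0.01], [0.5536, -0.2627, 0.01], [0.4632, -0.3399, 0.01], [0.3863, -0.2485, 0.01]]
```

```bash
python3 - <<'E'
from h import *
cs,ct=cam('side'),cam('top')
cv2.imwrite('pics/s3f.png',eyes.grab_frame('side'));cv2.imwrite('pics/t3f.png',eyes.grab_frame('top'))
for n,c in(('side0',cs),('s2f',cs),('s3f',cs),('top0',ct),('t3f',ct)):
  im=cv2.imread(f'pics/{n}.png')
  im[:, :270]=128;im[:,380:]=128;im[:150]=128;im[255:]=128
  y=mask(im,(18,110,60),(35,255,255));m=cv2.moments(big(y));p=(m['m10']/m['m00'],m['m01']/m['m00']);print(n,p,onz(c,p,.018))
w=cv2.imread('pics/w3.png');a=cv2.imread('pics/s3f.png')
cv2.imwrite('pics/z3.png',np.hstack([cv2.resize(a[150:270,270:400],(390,360)),cv2.resize(w[0:300,180:480],(360,360))]))
E
```

```text
side0 (349.50657894736844, 235.94078947368422) [ 0.42405077 -0.20157232  0.018     ]
s2f (351.42857142857144, 238.9805194805195) [ 0.41706705 -0.19162318  0.018     ]
s3f (352.3666666666667, 239.97333333333333) [ 0.41409678 -0.18860858  0.018     ]
top0 (293.2908704883227, 226.28874734607214) [ 0.4231409  -0.20361155  0.018     ]Traceback (most recent call last):
  File "<stdin>", line 7, in <module>
  File "h.py", line 18, in big
    cs=cv2.findContours(m,cv2.RETR_EXTERNAL,cv2.CHAIN_APPROX_NONE)[0];return max(cs,key=cv2.contourArea)
                                                                             ~~~^^^^^^^^^^^^^^^^^^^^^^^^
ValueError: max() iterable argument is empty
```

The chart slid about 16 mm towards the robot: a sideways push locks on the rubber foot at this shallow angle. I'll pinch the foot by its ends instead and swing it about the hinge, then slide the chart back by the pull.

arm_command --pt "0 0 0 0.5 -0.6 0 0" --pt "0 0 0 1 -1.2 0 0" --pt "0 0 0 1 -1.2 2 1" --pt "0 0 0 1 -1.2 5 3" --pt "0 0 0 0.5 0 8 5" --pt "0 0 0 -0.5 0.8 10 6" --pt "0 0 0 -0.96 1.28 11 6" --pt "0 0 0 -0.96 1.28 11 6" --pt "0 0 0 -0.96 1.28 11 6" --pt "0 0 0 -0.96 1.28 11 6"

```text
t: 5.15
tcp_pos: [0.5016, -0.2943, 0.1612]
ee_rot: [[-0.653, 0.757, -0.001], [0.757, 0.653, 0.001], [0.001, -0.001, -1.0]]
wrist_force: [-0.1, -0.3, -0.2]
opening: 0.0602
grip_force: 0.0
```

```bash
python3 w.py w4; python3 - <<'E'
from h import *
w=cv2.imread('pics/w4.png')
a=eyes.grab_frame('side');cv2.imwrite('pics/s4f.png',a)
cv2.imwrite('pics/z4.png',np.hstack([cv2.resize(a[150:270,270:400],(390,360)),cv2.resize(w[0:300,180:480],(360,360))]))
E
```

```text
5.15 [ 0.50159868 -0.29429522  0.16122763] [-0.12541592 -0.273164   -0.19035758]
k 0.11764719428969317
[[389, 67], [379, 195], [260, 194], [254, 64], [327, 44]] [[0.4777, -0.1731, 0.01], [0.5531, -0.2628, 0.01], [0.4628, -0.3393, 0.01], [0.387, -0.2481, 0.01], [0.4249, -0.1948, 0.01]]
```

View pics/z4.png

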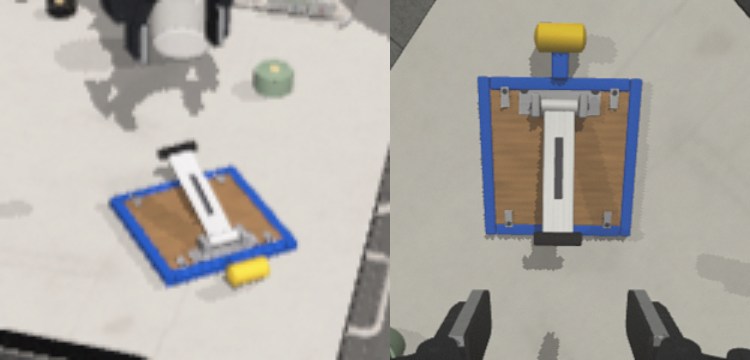

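Left (side) crop: foot at (178,151), leg only moderately open. Right (wrist) crop: pull at (560,38), foot at (557,239).

```bash
python3 - <<'E'
from h import *
c,cs=cam('wrist'),cam('side')
w=cv2.imread('pics/w4.png');r=cv2.minAreaRect(big(mask(w[0:60,280:360],(18,110,60),(35,255,255))));Y=onz(c,(280+r[0][0],r[0][1]),.018);print('pull',Y)
F,e=tri(c,(319.2,199),cs,(329.3,200.3));print('foot',F,e)
u=np.array([np.cos(np.radians(-49.4)),np.sin(np.radians(-49.4))]);print((F[:2]-Y[:2])@u)
for a in np.arange(.2,.6,.04):
  P=[*(Y[:2]+(.044+.095*np.cos(a))*u),.018+.095*np.sin(a)];print(round(a,2),P,proj(c,P)-(319.2,199),proj(cs,P)-(329.3,200.3))
E
```

```text
pull [ 0.41581417 -0.19146287  0.018     ]
foot [ 0.5014225  -0.29564799  0.04563632] 0.00314236130272969
0.1348164619133016
0.2 [np.float64(0.5050394332408167), np.float64(-0.2955637715567173), np.float64(0.03687358642553082)] [ 1.70637614 -1.61861587] [-1.98262592  2.44169247]
0.24 [np.float64(0.5044998000118945), np.float64(-0.29493417066544886), np.float64(0.04058174951057779)] [ 1.7191657 -1.2210388] [-1.83387362  1.43594179]
0.28 [np.float64(0.5038640970933257), np.float64(-0.2941924833440208), np.float64(0.044253786613590806)] [ 1.73289639 -0.9851227 ] [-1.65985046  0.46677665]
0.32 [np.float64(0.5031333414741707), np.float64(-0.2933398961339294), np.float64(0.04788382325853119)] [ 1.74758969 -0.91857535] [-1.46061695 -0.46419519]
0.36 [np.float64(0.5023087022075339), np.float64(-0.29237777299283507), np.float64(0.05146605216113355)] [ 1.76326617 -1.02932377] [-1.23626546 -1.35538815]
0.4 [np.float64(0.5013914985403283), np.float64(-0.2913076531125217), np.float64(0.05499474251932179)] [ 1.77994528 -1.32548812] [-0.9869213  -2.20524148]
0.44 [np.float64(0.5003831978027616), np.float64(-0.2901312484565176), np.float64(0.05846424918126997)] [ 1.797645   -1.81534964] [-0.71274377 -3.01222199]
0.48 [np.float64(0.4992854130609214), np.float64(-0.28885044102131957), np.float64(0.06186902167644087)] [ 1.81638157 -2.50731182] [-0.41392724 -3.77482707]
0.52 [np.float64(0.49809990053621295), np.float64(-0.2874672798255995), np.float64(0.06520361309515499)] [ 1.83616906 -3.40985414] [-0.09070216 -4.49158779]
0.56 [np.float64(0.49682855679578), np.float64(-0.28598397763221184), np.float64(0.06846268880248392)] [ 1.85701898 -4.53147785] [ 0.2566638 -5.1610722]
```

arm_command --pt "0 0 0 0 0 -3.5 6" --pt "0 0 0 0 0 -7 6" --pt "0 0 0 0.1 -0.1 -9.5 6" --pt "0 0 0 0.1 -0.1 -11.3 6" --pt "0 0 0 0.1 -0.1 -11.3 6" --pt "0 0 0 0.1 -0.1 -11.3 4.5" --pt "0 0 0 0.1 -0.1 -11.3 3" --pt "0 0 0 0.1 -0.1 -11.3 3" --pt "0 0 0 0.1 -0.1 -11.3 3" --pt "0 0 0 0.1 -0.1 -11.3 3" --pt "0 0 0 0.1 -0.1 -11.3 3" --newtons 20

```text
t: 6.17
tcp_pos: [0.5034, -0.2952, 0.0501]
ee_rot: [[-0.653, 0.757, 0.002], [0.757, 0.653, -0.001], [-0.002, 0.001, -1.0]]
wrist_force: [1.9, -1.0, 1.0]
opening: 0.0338
grip_force: 20.6
```

arm_command --pt "-3 -2.6 0 -0.14 0.17 0.63 3" --pt "-6.1 -5.2 0 -0.31 0.36 1.24 3" --pt "-9.1 -7.8 0 -0.51 0.59 1.83 3" --pt "-12.1 -10.4 0 -0.74 0.86 2.4 3" --pt "-14.8 -12.7 0 -0.95 1.11 2.87 3" --pt "-14.8 -12.7 0 -0.95 1.11 2.87 3" --pt "-14.8 -12.7 0 -0.95 1.11 2.87 3"

```text
t: 6.75
tcp_pos: [0.4937, -0.2825, 0.0785]
ee_rot: [[-0.619, 0.755, 0.217], [0.712, 0.656, -0.253], [-0.333, -0.002, -0.943]]
wrist_force: [-0.4, 2.2, -1.2]
opening: 0.0329
grip_force: 20.7
```

arm_command --pt "-0.9 -0.8 0 -0.08 0.09 0.15 3" --pt "-1.8 -1.5 0 -0.15 0.17 0.3 3" --pt "-1.8 -1.5 0 -0.15 0.17 0.3 3" --pt "-1.8 -1.5 0 -0.15 0.17 0.3 3"

```text
t: 7.08
tcp_pos: [0.4923, -0.2828, 0.0811]
ee_rot: [[-0.607, 0.757, 0.241], [0.703, 0.653, -0.283], [-0.371, -0.002, -0.929]]
wrist_force: [0.3, -0.5, 1.1]
opening: 0.0335
grip_force: 20.7
```

arm_command --pt "-0.8 -0.7 0 -0.08 0.09 0.14 3" --pt "-0.8 -0.7 0 -0.08 0.09 0.14 3" --pt "-0.8 -0.7 0 -0.08 0.09 0.14 3"

```text
t: 7.33
tcp_pos: [0.4908, -0.2818, 0.0822]
ee_rot: [[-0.602, 0.758, 0.252], [0.698, 0.653, -0.296], [-0.388, -0.003, -0.922]]
wrist_force: [0.2, -1.5, -2.2]
opening: 0.0332
grip_force: 20.6
```

arm_command --pt "-0.8 -0.7 0 -0.08 0.1 0.14 3" --pt "-0.8 -0.7 0 -0.08 0.1 0.14 3" --pt "-0.8 -0.7 0 -0.08 0.1 0.14 3"

```text
t: 7.58
tcp_pos: [0.49, -0.2804, 0.0836]
ee_rot: [[-0.598, 0.757, 0.263], [0.692, 0.653, -0.308], [-0.405, -0.002, -0.914]]
wrist_force: [0.4, -0.3, -2.1]
opening: 0.0332
grip_force: 20.6
```

```bash
python3 w.py w5; python3 - <<'E'
from h import *
w=cv2.imread('pics/w5.png')
a=eyes.grab_frame('side');cv2.imwrite('pics/s5f.png',a)
cv2.imwrite('pics/z5.png',np.hstack([cv2.resize(a[150:270,270:400],(390,360)),cv2.resize(w[0:400,120:520],(360,360))]))
E
```

```text
7.5833 [ 0.49001913 -0.28038872  0.0836022 ] [ 0.39699524 -0.30840136 -2.07551262]
k 0.09955372599909634
[[447, 23], [401, 208], [239, 208], [195, 21], [333, 0]] [[0.4766, -0.1723, 0.01], [0.5561, -0.2634, 0.01], [0.4647, -0.3426, 0.01], [0.3865, -0.249, 0.01], [0.4299, -0.2006, 0.01]]
```

View pics/z5.png

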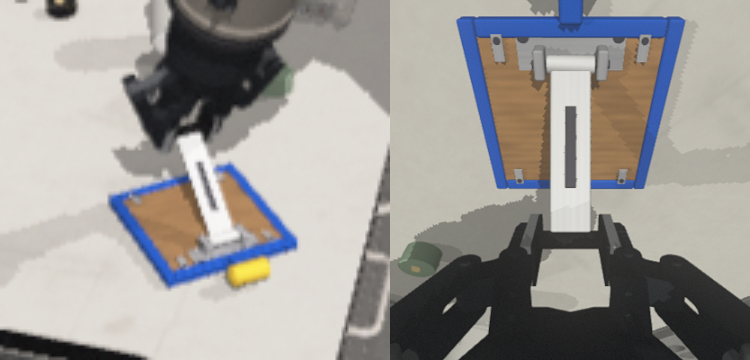

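The hinge end is taking about 2 N and the lower edge barely shows a rise, so the leg is at its stop. I'll ease off slightly, release, back out, and go over the pull.

arm_command --pt "0.6 0.5 0 0.05 -0.06 -0.1 3" --pt "0.6 0.5 0 0.05 -0.06 -0.1 3.4" --pt "0.6 0.5 0 0.05 -0.06 -0.1 4.5" --pt "0.6 0.5 0 0.05 -0.06 -0.1 6" --pt "0.6 0.5 0 0.05 -0.06 -0.1 6" --pt "0.6 0.5 0 0.05 -0.06 -0.1 6" --pt "0.6 0.5 0 -0.45 0.55 1.7 6" --pt "0.6 0.5 0 -1.2 1.4 4.2 6" --pt "0.6 0.5 0 -2 2.4 7 6" --pt "5 4.2 0 -3.2 4 8 6" --pt "9 7.8 0 -4.6 5.6 8 6" --pt "13.5 11.5 0 -6 7.2 8 6"

```text
t: 8.68
tcp_pos: [0.4305, -0.206, 0.1657]
ee_rot: [[-0.652, 0.755, 0.072], [0.751, 0.656, -0.077], [-0.105, 0.004, -0.994]]
wrist_force: [-0.3, -1.6, -0.5]
opening: 0.0604
grip_force: 0.0
```

arm_command --pt "4.7 4.1 0 -1.5 1.7 0 6" --pt "4.7 4.1 0 -1.5 1.7 0 6" --pt "4.7 4.1 0 -1.5 1.7 0 6"

```text
t: 8.93
tcp_pos: [0.4156, -0.1922, 0.1636]
ee_rot: [[-0.652, 0.758, 0.002], [0.758, 0.652, -0.003], [-0.003, -0.001, -1.0]]
wrist_force: [0.5, -0.6, 1.0]
opening: 0.0598
grip_force: 0.0
```

```bash
python3 - <<'E'
from h import *
s=manip.sense();print(s['t'],s['tcp_pos'],np.round(s['ee_rot'],3).tolist(),s['wrist_force'])
c,cs=cam('wrist'),cam('side')
w=eyes.grab_frame('wrist');a=eyes.grab_frame('side');cv2.imwrite('pics/s6f.png',a);cv2.imwrite('pics/w6.png',w)
ms=cv2.moments(big(mask(a[210:260,320:380],(18,110,60),(35,255,255))));p=(320+ms['m10']/ms['m00'],210+ms['m01']/ms['m00']);print('pull side',p,onz(cs,p,.018))
r=cv2.boundingRect(big(mask(w,(18,110,60),(35,255,255))));print(r,onz(c,(r[0]+r[2]/2,r[1]+r[3]/2),.018))
cv2.imwrite('pics/z6.png',np.hstack([cv2.resize(a[150:270,270:400],(390,360)),cv2.resize(w[0:400,120:520],(360,360))]))
E
```

```text
8.9333 [ 0.41560264 -0.19221719  0.16360367] [[-0.652, 0.758, 0.002], [0.758, 0.652, -0.003], [-0.003, -0.001, -1.0]] [ 0.46557075 -0.55741     1.01178167]
pull side (352.4266666666667, 239.9) [ 0.41401783 -0.18891353  0.018     ]
(301, 178, 37, 18) [ 0.41620816 -0.19244633  0.018     ]
```

View pics/z6.png

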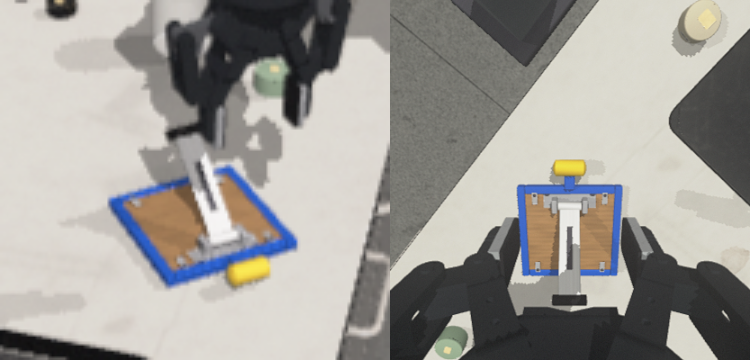

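```bash
python3 - <<'E'
from h import *
c,cs=cam('wrist'),cam('side')
F,e=tri(c,(318.9,332.2),cs,(331.7,194.3));print(F,e)
u=np.array([np.cos(np.radians(-49.3)),np.sin(np.radians(-49.3))]);Y=np.array([.416,-.192]);print((F[:2]-Y)@u)
for a in (.3,.5,.56,.6,.65,.7,.75):
  P=[*(Y[:2]+(.044+.095*np.cos(a))*u),.018+.095*np.sin(a)];print(a,np.round(P,4),proj(c,P),proj(cs,P))
E
```

```text
[ 0.49118363 -0.28100608  0.07690018] 0.003448457737247644
0.11650569020699374
0.3 [ 0.5039 -0.2942  0.0461] [319.39957865 322.13495113] [327.63872469 200.19248786]
0.5 [ 0.4991 -0.2886  0.0635] [319.34580573 329.01267012] [328.94960556 196.05580318]
0.56 [ 0.4972 -0.2864  0.0685] [319.3297293  330.42496685] [329.46283615 195.03317906]
0.6 [ 0.4958 -0.2848  0.0716] [319.31909322 331.17552009] [329.83493901 194.41192233]
0.65 [ 0.494  -0.2827  0.0755] [319.3059338  331.88485053] [330.3331564  193.70577888]
0.7 [ 0.4921 -0.2804  0.0792] [319.2929744  332.32525727] [330.86742092 193.08023961]
0.75 [ 0.49   -0.2781  0.0828] [319.28027158 332.48110639] [331.43686683 192.53770078]
```

Leg is confirmed at about 0.7. Next I grip the pull and slide the chart back to where it lay.

arm_command --pt "0 0 0 0 0 -3.5 6" --pt "0 0 0 0 0 -7 6" --pt "0 0 0 0 0 -10.5 6" --pt "0 0 0 0 0 -13 6" --pt "0 0 0 0 0 -14.2 6" --pt "0 0 0 0 0 -14.2 5" --pt "0 0 0 0 0 -14.2 4" --pt "0 0 0 0 0 -14.2 3" --pt "0 0 0 0 0 -14.2 3" --pt "0 0 0 0 0 -14.2 3" --pt "0 0 0 0 0 -14.2 3" --pt "0 0 0 0 0 -14.2 3" --newtons 40

```text
t: 10.03
tcp_pos: [0.4156, -0.1913, 0.0224]
ee_rot: [[-0.653, 0.757, 0.001], [0.757, 0.653, -0.001], [-0.001, 0.0, -1.0]]
wrist_force: [0.0, 1.3, 2.5]
opening: 0.0331
grip_force: 40.2
```

arm_command --pt "0 0 0 0.15 -0.2 0 3" --pt "0 0 0 0.3 -0.4 0 3" --pt "0 0 0 0.45 -0.6 0 3" --pt "0 0 0 0.6 -0.8 0 3" --pt "0 0 0 0.75 -1 0 3" --pt "0 0 0 0.9 -1.2 0 3" --pt "0 0 0 0.95 -1.25 0 3" --pt "0 0 0 0.95 -1.25 0 3" --pt "0 0 0 0.95 -1.25 0 3"

```text
t: 10.78
tcp_pos: [0.4245, -0.2034, 0.0222]
ee_rot: [[-0.653, 0.757, -0.001], [0.757, 0.653, 0.0], [0.0, -0.0, -1.0]]
wrist_force: [-5.9, 5.4, 11.1]
opening: 0.0333
grip_force: 41.0
```

```bash
python3 - <<'E'
from h import *
s=manip.sense();print(s['t'],s['tcp_pos'],s['wrist_force'],s['opening'],s['grip_force'])
c=cam('wrist');w=eyes.grab_frame('wrist');cv2.imwrite('pics/w7.png',w);a=eyes.grab_frame('side');cv2.imwrite('pics/s7f.png',a)
cv2.imwrite('pics/z7.png',np.hstack([cv2.resize(a[150:270,270:400],(390,360)),cv2.resize(w[0:400,120:520],(360,360))]))
E
```

```text
10.7833 [ 0.42451576 -0.20339462  0.02215674] [-5.92950829  5.41077163 11.0848547 ] 0.033293866113362415 40.9576927497983
```

View pics/z7.png

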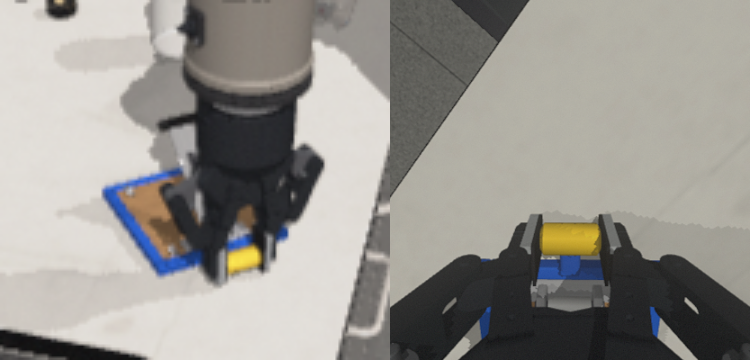

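The pull is pinched between both pads (wrist crop (570,238)) and the chart is back in place. Next is the tipping arc.

```bash
python3 - <<'E'
import numpy as np
def d(t):
  t=np.radians(t)
  if t<=np.pi/2: return 14.4*(1-np.cos(t))+1.6*np.sin(t),14.4*np.sin(t)+1.6*np.cos(t)-1.6
  return 15.4-14.4*np.cos(t)+.6*np.sin(t),14.4*np.sin(t)+.6*np.cos(t)-1.6
u=(.652,-.758)
def tab(a,L):
  A=d(a);print('from',a)
  for t in L:
    k=d(t);print(t,[round(x,2) for x in((k[0]-A[0])*u[0],(k[0]-A[0])*u[1],k[1]-A[1])])
tab(0,[2,4,6,9,12,15]);tab(15,range(18,50,3));tab(48,range(51,84,3));tab(81,[84,87,90,92,94,96,98,100,102,104,106,107,108])
E
```

```text
from 0
2 [np.float64(0.04), np.float64(-0.05), np.float64(0.5)]
4 [np.float64(0.1), np.float64(-0.11), np.float64(1.0)]
6 [np.float64(0.16), np.float64(-0.19), np.float64(1.5)]
9 [np.float64(0.28), np.float64(-0.32), np.float64(2.23)]
12 [np.float64(0.42), np.float64(-0.49), np.float64(2.96)]
15 [np.float64(0.59), np.float64(-0.69), np.float64(3.67)]
from 15
18 [np.float64(0.19), np.float64(-0.22), np.float64(0.7)]
21 [np.float64(0.41), np.float64(-0.47), np.float64(1.38)]
24 [np.float64(0.65), np.float64(-0.75), np.float64(2.05)]
27 [np.float64(0.91), np.float64(-1.05), np.float64(2.69)]
30 [np.float64(1.19), np.float64(-1.38), np.float64(3.31)]
33 [np.float64(1.49), np.float64(-1.74), np.float64(3.91)]
36 [np.float64(1.82), np.float64(-2.11), np.float64(4.49)]
39 [np.float64(2.16), np.float64(-2.51), np.float64(5.03)]
42 [np.float64(2.52), np.float64(-2.93), np.float64(5.55)]
45 [np.float64(2.9), np.float64(-3.37), np.float64(6.04)]
48 [np.float64(3.29), np.float64(-3.83), np.float64(6.5)]
from 48
51 [np.float64(0.41), np.float64(-0.48), np.float64(0.43)]
54 [np.float64(0.83), np.f
[... 647 characters left out ...]
, np.float64(-1.15), np.float64(-0.01)]
90 [np.float64(1.48), np.float64(-1.72), np.float64(-0.07)]
92 [np.float64(1.81), np.float64(-2.1), np.float64(-0.1)]
94 [np.float64(2.14), np.float64(-2.48), np.float64(-0.15)]
96 [np.float64(2.46), np.float64(-2.86), np.float64(-0.21)]
98 [np.float64(2.78), np.float64(-3.24), np.float64(-0.3)]
100 [np.float64(3.11), np.float64(-3.61), np.float64(-0.4)]
102 [np.float64(3.43), np.float64(-3.98), np.float64(-0.51)]
104 [np.float64(3.74), np.float64(-4.35), np.float64(-0.65)]
106 [np.float64(4.05), np.float64(-4.71), np.float64(-0.8)]
107 [np.float64(4.21), np.float64(-4.89), np.float64(-0.88)]
108 [np.float64(4.36), np.float64(-5.07), np.float64(-0.96)]
```

arm_command --pt "0 0 0 0.04 -0.05 0.5 3" --pt "0 0 0 0.08 -0.11 1 3" --pt "0 0 0 0.16 -0.2 1.5 3" --pt "0 0 0 0.16 -0.2 1.5 3" --pt "0 0 0 0.16 -0.2 1.5 3"

```text
t: 11.3
tcp_pos: [0.4267, -0.2061, 0.0373]
ee_rot: [[-0.653, 0.757, 0.001], [0.757, 0.653, -0.001], [-0.001, 0.0, -1.0]]
wrist_force: [1.9, -0.6, -3.3]
opening: 0.0335
grip_force: 40.3
```

arm_command --pt "0 0 0 0.12 -0.13 0.73 3" --pt "0 0 0 0.26 -0.3 1.46 3" --pt "0 0 0 0.43 -0.5 2.17 3" --pt "0 0 0 0.62 -0.72 2.87 3" --pt "0 0 0 0.84 -0.97 3.55 3" --pt "0 0 0 1.08 -1.25 4.22 3" --pt "0 0 0 1.34 -1.55 4.86 3" --pt "0 0 0 1.62 -1.88 5.48 3" --pt "0 0 0 1.62 -1.88 5.48 3" --pt "0 0 0 1.62 -1.88 5.48 3"

```text
t: 12.13
tcp_pos: [0.4429, -0.2248, 0.0919]
ee_rot: [[-0.653, 0.757, 0.001], [0.757, 0.653, -0.0], [-0.001, 0.0, -1.0]]
wrist_force: [0.5, -0.8, -4.8]
opening: 0.0332
grip_force: 40.1
```

```bash
python3 - <<'E'
from h import *
a=eyes.grab_frame('side');cv2.imwrite('pics/s8f.png',a);w=eyes.grab_frame('wrist')
cv2.imwrite('pics/z8.png',np.hstack([cv2.resize(a[120:270,250:400],(400,400)),cv2.resize(w[0:400,120:520],(400,400))]))
E
```

```text
(no output)
```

View pics/z8.png

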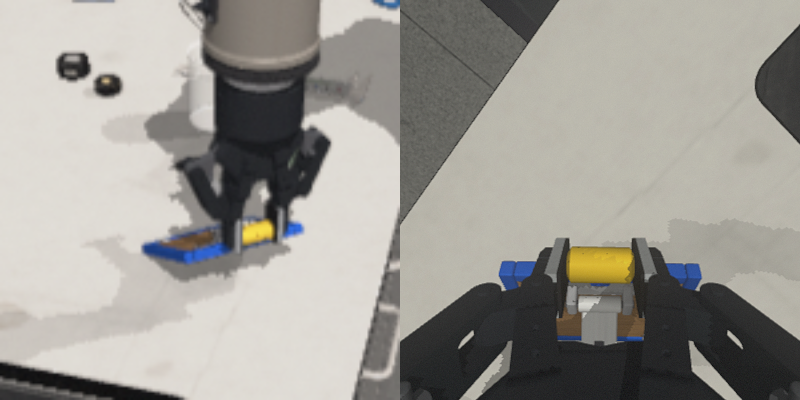

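The wrist crop shows the pull at (600,265), frame top-edge ends at (500,275) and (700,275), and the far frame line near (600,338). The force is near full weight, so I'll check the actual tilt numerically.

```bash
cat > tilt.py <<'E'
from h import *
s=manip.sense();print(s['t'],np.round(s['tcp_pos'],4),np.round(s['wrist_force'],1),np.round(s['wrist_torque'],2))
c,cs=cam('wrist'),cam('side');w=eyes.grab_frame('wrist');a=eyes.grab_frame('side')
cv2.imwrite('pics/wl.png',w);cv2.imwrite('pics/sl.png',a)
bw=mask(w,(105,110,50),(130,255,255))
for C in sorted(cv2.findContours(bw,0,1)[0],key=cv2.contourArea)[-5:]:print('wrist blue',cv2.boundingRect(C),cv2.contourArea(C))
m=mask(a,(105,110,30),(130,255,255));m[:100]=0;m[285:]=0;m[:,:260]=0;m[:,400:]=0
for C in sorted(cv2.findContours(m,0,1)[0],key=cv2.contourArea)[-4:]:print('side blue',cv2.boundingRect(C),cv2.contourArea(C),C[C[:,0,0].argmin(),0],C[C[:,0,1].argmax(),0],C[C[:,0,0].argmax(),0])
T=s['tcp_pos']+np.array([.0005,-.001,-.006]);u=np.array([.652,-.758,0]);v=np.array([.758,.652,0]);z=np.array([0,0,1.])
def pts(t):
  t=np.radians(t);X=np.cos(t)*u-np.sin(t)*z;Z=np.sin(t)*u+np.cos(t)*z
  return lambda x,y,h:T+x*X+y*v+(h-.016)*Z
import sys
for t in map(float,sys.argv[1:]):
  p=pts(t)
  print('t',t,'edge z',np.round(p(.144,0,0)[2],4))
  for nm,q in(('topL',(.024,.06,.01)),('topR',(.024,-.06,.01)),('lowL',(.144,.06,.01)),('lowR',(.144,-.06,.01)),('toplowL',(.024,.06,0)),('bl',(.144,.06,0)),('foot',(.1167,0,.079))):
    print('  ',nm,np.round(proj(c,p(*q)),0),np.round(proj(cs,p(*q)),0))
E
python3 tilt.py 0 15 30
```

```text
12.2333 [ 0.4425 -0.2244  0.0914] [-0.2 -0.3 -2.6] [ 0.01 -0.11  0.04]
wrist blue (311, 284, 18, 2) 17.0
wrist blue (337, 337, 25, 5) 77.0
wrist blue (277, 336, 24, 5) 88.0
wrist blue (386, 264, 35, 27) 585.5
wrist blue (219, 262, 37, 28) 644.5
side blue (356, 204, 8, 5) 16.5 [356 208] [356 208] [363 206]
side blue (389, 114, 11, 9) 50.5 [389 118] [396 122] [399 121]
side blue (276, 115, 18, 5) 62.0 [276 115] [279 119] [293 115]
side blue (304, 211, 32, 8) 108.0 [304 212] [318 218] [335 214]
t 0.0 edge z 0.0694
   topL [426. 297.] [318. 209.]
   topR [210. 296.] [362. 197.]
   lowL [406. 446.] [298. 185.]
   lowR [230. 446.] [340. 174.]
   toplowL [420. 286.] [318. 213.]
   bl [402. 430.] [299. 188.]
   foot [317. 583.] [324. 161.]
t 15.0 edge z 0.0327
   topL [423. 287.] [318. 212.]
   topR [213. 286.] [362. 200.]
   lowL [394. 388.] [300. 198.]
   lowR [243. 388.] [341. 187.]
   toplowL [418. 273.] [319. 216.]
   bl [391. 375.] [300. 201.]
   foot [318. 503.] [322. 170.]
t 30.0 edge z -0.0005
   topL [420. 276.] [319. 215.]
   topR [215. 275.] [363. 202.]
   lowL [386. 339.] [302. 212.]
   lowR [251. 339.] [343. 200.]
   toplowL [417. 260.] [320. 219.]
   bl [384. 327.] [303. 215.]
   foot [318. 438.] [321. 181.]
```

The chart matches a 30° tilt with the lower edge on the bench, so I'll continue.

arm_command --pt "0 0 0 0.3 -0.36 0.6 3" --pt "0 0 0 0.63 -0.73 1.18 3" --pt "0 0 0 0.97 -1.13 1.72 3" --pt "0 0 0 1.33 -1.55 2.24 3" --pt "0 0 0 1.71 -1.99 2.73 3" --pt "0 0 0 2.1 -2.45 3.19 3" --pt "0 0 0 2.51 -2.93 3.62 3" --pt "0 0 0 2.93 -3.42 4.01 3" --pt "0 0 0 3.37 -3.92 4.37 3" --pt "0 0 0 3.82 -4.45 4.69 3" --pt "0 0 0 3.82 -4.45 4.69 3" --pt "0 0 0 3.82 -4.45 4.69 3"

```text
t: 13.33
tcp_pos: [0.4812, -0.2697, 0.1391]
ee_rot: [[-0.653, 0.757, 0.0], [0.757, 0.653, -0.0], [-0.0, -0.0, -1.0]]
wrist_force: [-6.3, 3.4, 8.6]
opening: 0.0331
grip_force: 41.2
```

```bash
python3 tilt.py 45 60
```

```text
13.3333 [ 0.4812 -0.2697  0.1391] [-6.3  3.4  8.6] [ 0.67  1.24 -0.04]
wrist blue (357, 237, 1, 1) 0.0
wrist blue (366, 238, 54, 18) 731.5
wrist blue (220, 235, 133, 19) 1276.0
side blue (332, 206, 3, 1) 0.0 [332 206] [332 206] [334 206]
side blue (389, 114, 11, 9) 50.5 [389 118] [396 122] [399 121]
side blue (276, 115, 18, 5) 63.0 [276 115] [278 119] [293 115]
side blue (304, 181, 52, 33) 246.0 [304 209] [304 213] [355 183]
t 45.0 edge z 0.02
   topL [419. 264.] [310. 188.]
   topR [217. 264.] [353. 177.]
   lowL [381. 295.] [297. 199.]
   lowR [256. 295.] [337. 188.]
   toplowL [417. 248.] [311. 192.]
   bl [380. 285.] [298. 202.]
   foot [318. 384.] [313. 167.]
t 60.0 edge z 0.0004
   topL [419. 253.] [311. 190.]
   topR [217. 253.] [354. 179.]
   lowL [379. 256.] [302. 211.]
   lowR [259. 255.] [342. 200.]
   toplowL [418. 236.] [312. 194.]
   bl [378. 245.] [303. 215.]
   foot [319. 337.] [315. 179.]
```

arm_command --pt "0 0 0 -0.07 0.08 0.12 3" --pt "0 0 0 -0.07 0.08 0.12 3" --pt "0 0 0 -0.07 0.08 0.12 3"

```text
t: 13.68
tcp_pos: [0.4802, -0.2684, 0.1397]
ee_rot: [[-0.653, 0.757, 0.0], [0.757, 0.653, -0.0], [-0.0, -0.0, -1.0]]
wrist_force: [-1.1, 0.2, -1.4]
opening: 0.0333
grip_force: 40.5
```

arm_command --pt "0 0 0 0.45 -0.53 0.28 3" --pt "0 0 0 0.92 -1.07 0.53 3" --pt "0 0 0 1.4 -1.62 0.75 3" --pt "0 0 0 1.88 -2.18 0.92 3" --pt "0 0 0 2.36 -2.75 1.05 3" --pt "0 0 0 2.86 -3.32 1.15 3" --pt "0 0 0 3.35 -3.89 1.2 3" --pt "0 0 0 3.35 -3.89 1.2 3" --pt "0 0 0 3.35 -3.89 1.2 3"

```text
t: 14.43
tcp_pos: [0.5137, -0.3076, 0.1519]
ee_rot: [[-0.653, 0.757, 0.0], [0.757, 0.653, -0.0], [-0.0, -0.0, -1.0]]
wrist_force: [-2.4, -0.8, 6.4]
opening: 0.0333
grip_force: 40.9
```

```bash
python3 tilt.py 70 81
```

```text
14.4333 [ 0.5137 -0.3076  0.1519] [-2.4 -0.8  6.4] [-0.2   0.63  0.01]
wrist blue (218, 193, 204, 53) 7635.5
side blue (389, 114, 11, 9) 50.5 [389 118] [396 122] [399 121]
side blue (276, 115, 18, 5) 62.0 [276 115] [279 119] [293 115]
side blue (303, 168, 46, 47) 1456.0 [303 208] [304 214] [348 174]
t 70.0 edge z 0.0051
   topL [419. 246.] [303. 177.]
   topR [217. 246.] [346. 166.]
   lowL [378. 230.] [298. 205.]
   lowR [259. 230.] [338. 194.]
   toplowL [419. 229.] [305. 180.]
   bl [378. 220.] [299. 208.]
   foot [319. 309.] [310. 175.]
t 81.0 edge z 0.0011
   topL [420. 239.] [304. 178.]
   topR [216. 239.] [347. 167.]
   lowL [379. 203.] [302. 212.]
   lowR [259. 203.] [342. 201.]
   toplowL [421. 222.] [305. 180.]
   bl [379. 193.] [303. 215.]
   foot [319. 280.] [313. 183.]
```

arm_command --pt "0 0 0 0.49 -0.57 0.1 3" --pt "0 0 0 0.99 -1.15 0.07 3" --pt "0 0 0 1.48 -1.72 0.02 3" --pt "0 0 0 1.81 -2.1 -0.02 3" --pt "0 0 0 2.14 -2.48 -0.07 3" --pt "0 0 0 2.46 -2.86 -0.13 3" --pt "0 0 0 2.78 -3.24 -0.22 3" --pt "0 0 0 3.11 -3.61 -0.32 3" --pt "0 0 0 3.11 -3.61 -0.32 3" --pt "0 0 0 3.11 -3.61 -0.32 3"

```text
t: 15.37
tcp_pos: [0.5464, -0.3455, 0.1509]
ee_rot: [[-0.652, 0.758, 0.004], [0.758, 0.652, -0.003], [-0.005, 0.001, -1.0]]
wrist_force: [-2.3, -3.7, 21.8]
opening: 0.0333
grip_force: 42.7
```

```bash
python3 tilt.py 96 100 104
```

```text
15.3667 [ 0.5464 -0.3455  0.1509] [-2.3 -3.7 21.8] [-0.76  0.62 -0.02]
wrist blue (90, 332, 4, 3) 5.5
wrist blue (216, 172, 208, 74) 10438.0
side blue (389, 114, 11, 9) 50.5 [389 118] [396 122] [399 121]
side blue (276, 115, 18, 5) 63.0 [276 115] [278 119] [293 115]
side blue (297, 159, 44, 50) 1574.0 [297 170] [299 208] [340 164]
t 96.0 edge z 0.0034
   topL [422. 230.] [297. 169.]
   topR [214. 230.] [339. 159.]
   lowL [382. 165.] [300. 210.]
   lowR [256. 165.] [340. 199.]
   toplowL [424. 214.] [298. 171.]
   bl [382. 155.] [302. 212.]
   foot [319. 242.] [310. 185.]
t 100.0 edge z 0.0059
   topL [422. 228.] [297. 169.]
   topR [213. 228.] [339. 159.]
   lowL [383. 155.] [301. 211.]
   lowR [255. 155.] [342. 200.]
   toplowL [425. 213.] [299. 170.]
   bl [384. 145.] [303. 213.]
   foot [319. 233.] [311. 188.]
t 104.0 edge z 0.009
   topL [423. 226.] [297. 169.]
   topR [212. 226.] [340. 159.]
   lowL [384. 145.] [303. 213.]
   lowR [253. 145.] [344. 201.]
   toplowL [427. 211.] [299. 170.]
   bl [385. 135.] [304. 214.]
   foot [319. 223.] [312. 190.]
```

The chart went upright and then slid about 25 mm along its flat edge instead of tipping, because the pads hold it against turning. I'll unload it, grip firmly, slide it back upright, then tip the rest by turning tool and chart together.

arm_command --pt "0 0 0 0 0 0.1 3" --pt "0 0 0 0 0 0.2 3" --pt "0 0 0 0 0 0.2 3" --pt "0 0 0 0 0 0.2 3" --newtons 110

```text
t: 15.8
tcp_pos: [0.5453, -0.3442, 0.1514]
ee_rot: [[-0.653, 0.757, 0.001], [0.757, 0.653, -0.001], [-0.002, 0.0, -1.0]]
wrist_force: [-2.3, -2.6, 10.2]
opening: 0.0315
grip_force: 90.2
```

```bash
python3 tilt.py 88 90 92
```

```text
15.8 [ 0.5453 -0.3442  0.1514] [-2.3 -2.6 10.2] [-0.25  0.59 -0.04]
wrist blue (90, 333, 4, 4) 6.0
wrist blue (217, 174, 207, 72) 10071.0
side blue (389, 114, 11, 9) 50.5 [389 118] [396 122] [399 121]
side blue (276, 115, 18, 5) 63.0 [276 115] [278 119] [293 115]
side blue (297, 159, 44, 50) 1563.5 [297 171] [299 208] [340 169]
t 88.0 edge z 0.0009
   topL [421. 235.] [297. 169.]
   topR [215. 234.] [339. 159.]
   lowL [380. 186.] [297. 207.]
   lowR [258. 185.] [337. 196.]
   toplowL [422. 218.] [298. 171.]
   bl [381. 176.] [299. 209.]
   foot [319. 262.] [308. 180.]
t 90.0 edge z 0.0014
   topL [421. 233.] [297. 169.]
   topR [215. 233.] [339. 159.]
   lowL [380. 181.] [298. 208.]
   lowR [257. 180.] [338. 197.]
   toplowL [423. 217.] [298. 171.]
   bl [381. 171.] [300. 210.]
   foot [319. 258.] [308. 181.]
t 92.0 edge z 0.0021
   topL [421. 232.] [297. 169.]
   topR [215. 232.] [339. 159.]
   lowL [381. 176.] [299. 208.]
   lowR [257. 176.] [339. 198.]
   toplowL [423. 216.] [298. 171.]
   bl [381. 166.] [300. 210.]
   foot [319. 253.] [309. 183.]
```

arm_command --pt "0 0 0 0 0 0.08 3" --pt "0 0 0 -0.16 0.19 0.08 3" --pt "0 0 0 -0.32 0.38 0.08 3" --pt "0 0 0 -0.48 0.57 0.08 3" --pt "0 0 0 -0.48 0.57 0.08 3"

```text
t: 16.32
tcp_pos: [0.5401, -0.3378, 0.1518]
ee_rot: [[-0.653, 0.757, 0.001], [0.757, 0.653, -0.001], [-0.001, 0.0, -1.0]]
wrist_force: [-1.4, -1.7, 6.5]
opening: 0.0318
grip_force: 90.0
```

```bash
python3 tilt.py 86 90 |cut -c1-100| grep -v foot
```

```text
16.3167 [ 0.5401 -0.3378  0.1518] [-1.4 -1.7  6.5] [-0.48  0.13  0.02]
wrist blue (92, 339, 4, 3) 5.0
wrist blue (218, 183, 205, 63) 8962.0
side blue (389, 114, 11, 9) 50.5 [389 118] [396 122] [399 121]
side blue (276, 115, 18, 5) 62.0 [276 115] [279 119] [293 115]
side blue (298, 160, 44, 49) 1508.0 [298 172] [299 208] [341 169]
t 86.0 edge z 0.0011
   topL [420. 236.] [298. 170.]
   topR [215. 236.] [340. 160.]
   lowL [380. 191.] [298. 207.]
   lowR [258. 190.] [338. 196.]
   toplowL [422. 220.] [299. 172.]
   bl [380. 181.] [299. 209.]
t 90.0 edge z 0.0018
   topL [421. 233.] [298. 170.]
   topR [215. 233.] [340. 160.]
   lowL [380. 181.] [299. 209.]
   lowR [257. 181.] [339. 198.]
   toplowL [423. 218.] [299. 172.]
   bl [381. 171.] [301. 211.]
```

It tipped back instead of sliding. So I'll lower it to about 50°, where the pull height fixes the tilt, and drag the edge back from there.

arm_command --pt "0 0 0 -0.45 0.52 0.07 3" --pt "0 0 0 -0.91 1.05 0.06 3" --pt "0 0 0 -1.72 2 -0.08 3" --pt "0 0 0 -2.53 2.94 -0.32 3" --pt "0 0 0 -3.33 3.87 -0.67 3" --pt "0 0 0 -4.09 4.76 -1.13 3" --pt "0 0 0 -4.83 5.62 -1.69 3" --pt "0 0 0 -5.54 6.44 -2.34 3" --pt "0 0 0 -5.54 6.44 -2.34 3" --pt "0 0 0 -5.54 6.44 -2.34 3" --newtons 35

```text
t: 17.25
tcp_pos: [0.4832, -0.2707, 0.1284]
ee_rot: [[-0.655, 0.756, -0.002], [0.756, 0.655, 0.002], [0.002, -0.0, -1.0]]
wrist_force: [-10.7, 10.5, 26.1]
opening: 0.0318
grip_force: 93.0
```

```bash
python3 tilt.py 46 50 54 |cut -c1-100| grep -v foot
```

```text
17.25 [ 0.4832 -0.2707  0.1284] [-10.7  10.5  26.1] [ 2.03  2.24 -0.05]
wrist blue (291, 244, 59, 3) 91.5
wrist blue (367, 245, 53, 30) 751.5
wrist blue (220, 243, 55, 31) 806.0
side blue (317, 204, 2, 2) 0.5 [317 205] [317 205] [318 204]
side blue (389, 114, 11, 9) 50.5 [389 118] [396 122] [399 121]
side blue (276, 115, 18, 5) 63.0 [276 115] [279 119] [293 116]
side blue (300, 183, 54, 27) 197.5 [300 207] [300 209] [353 185]
t 46.0 edge z 0.0077
   topL [419. 264.] [309. 191.]
   topR [217. 263.] [352. 180.]
   lowL [381. 293.] [297. 202.]
   lowR [256. 293.] [337. 192.]
   toplowL [417. 247.] [310. 195.]
   bl [380. 283.] [298. 206.]
t 50.0 edge z 0.0018
   topL [419. 261.] [309. 192.]
   topR [217. 260.] [353. 181.]
   lowL [380. 282.] [298. 206.]
   lowR [257. 282.] [338. 195.]
   toplowL [417. 244.] [311. 196.]
   bl [379. 272.] [299. 209.]
t 54.0 edge z -0.0035
   topL [419. 258.] [309. 192.]
   topR [217. 257.] [353. 181.]
   lowL [379. 272.] [299. 209.]
   lowR [258. 271.] [340. 199.]
   toplowL [417. 241.] [311. 196.]
   bl [379. 261.] [301. 213.]
```

arm_command --pt "0 0 0 -0.05 0.06 0.15 3" --pt "0 0 0 -0.1 0.12 0.3 3" --pt "0 0 0 -0.1 0.12 0.3 3" --pt "0 0 0 -0.1 0.12 0.3 3"

```text
t: 17.68
tcp_pos: [0.4831, -0.2713, 0.131]
ee_rot: [[-0.654, 0.757, -0.0], [0.757, 0.654, 0.0], [0.001, -0.0, -1.0]]
wrist_force: [-3.3, 4.5, 7.2]
opening: 0.0317
grip_force: 91.1
```

arm_command --pt "0 0 0 -0.2 0.23 0 3" --pt "0 0 0 -0.4 0.46 0 3" --pt "0 0 0 -0.6 0.69 0 3" --pt "0 0 0 -0.8 0.92 0 3" --pt "0 0 0 -1 1.15 0 3" --pt "0 0 0 -1.2 1.38 0 3" --pt "0 0 0 -1.4 1.61 0 3" --pt "0 0 0 -1.6 1.84 0 3" --pt "0 0 0 -1.6 1.84 0 3" --pt "0 0 0 -1.6 1.84 0 3"

```text
t: 18.52
tcp_pos: [0.4672, -0.2532, 0.1311]
ee_rot: [[-0.653, 0.757, -0.0], [0.757, 0.653, 0.0], [0.0, -0.0, -1.0]]
wrist_force: [-2.6, 1.1, 4.5]
opening: 0.0317
grip_force: 90.7
```

```bash
python3 tilt.py 46 50 54 |cut -c1-100| grep -v foot
```

```text
18.5167 [ 0.4672 -0.2532  0.1311] [-2.6  1.1  4.5] [ 0.25  0.36 -0.02]
wrist blue (291, 242, 59, 5) 180.0
wrist blue (366, 244, 54, 27) 749.0
wrist blue (220, 241, 56, 29) 805.5
side blue (312, 212, 4, 2) 2.0 [312 213] [312 213] [315 212]
side blue (389, 114, 11, 9) 50.5 [389 118] [396 122] [399 121]
side blue (276, 115, 18, 5) 62.0 [276 115] [279 119] [293 115]
side blue (304, 187, 55, 29) 217.0 [304 213] [305 215] [358 189]
t 46.0 edge z 0.0104
   topL [419. 264.] [313. 195.]
   topR [217. 263.] [357. 184.]
   lowL [381. 293.] [301. 206.]
   lowR [256. 293.] [341. 195.]
   toplowL [417. 247.] [314. 199.]
   bl [380. 282.] [302. 210.]
t 50.0 edge z 0.0045
   topL [419. 261.] [313. 196.]
   topR [217. 260.] [358. 184.]
   lowL [380. 282.] [302. 210.]
   lowR [257. 282.] [342. 199.]
   toplowL [417. 244.] [315. 200.]
   bl [379. 271.] [303. 213.]
t 54.0 edge z -0.0008
   topL [419. 258.] [314. 197.]
   topR [217. 257.] [358. 185.]
   lowL [380. 271.] [303. 213.]
   lowR [258. 271.] [344. 202.]
   toplowL [417. 241.] [315. 200.]
   bl [379. 261.] [304. 217.]
```

arm_command --pt "0 0 0 0.51 -0.59 0.47 3" --pt "0 0 0 0.96 -1.11 0.79 3" --pt "0 0 0 1.41 -1.64 1.09 3" --pt "0 0 0 1.88 -2.19 1.35 3" --pt "0 0 0 2.36 -2.74 1.56 3" --pt "0 0 0 2.84 -3.3 1.74 3" --pt "0 0 0 3.33 -3.87 1.87 3" --pt "0 0 0 3.81 -4.43 1.98 3" --pt "0 0 0 4.31 -5.01 2.04 3" --pt "0 0 0 4.31 -5.01 2.04 3" --pt "0 0 0 4.31 -5.01 2.04 3"

```text
t: 19.53
tcp_pos: [0.5105, -0.3037, 0.1511]
ee_rot: [[-0.653, 0.757, -0.0], [0.757, 0.653, 0.0], [0.0, -0.0, -1.0]]
wrist_force: [-0.0, -0.1, -5.8]
opening: 0.0319
grip_force: 89.7
```

```bash
python3 tilt.py 78 81 84 |cut -c1-100| grep -v foot
```

```text
19.5333 [ 0.5105 -0.3037  0.1511] [-0.  -0.1 -5.8] [ 0.25  0.21 -0.02]
wrist blue (290, 238, 61, 9) 379.5
wrist blue (365, 240, 55, 22) 757.0
wrist blue (220, 237, 57, 23) 787.0
side blue (325, 191, 7, 2) 0.0 [325 192] [327 192] [331 191]
side blue (389, 114, 11, 9) 50.5 [389 118] [396 122] [399 121]
side blue (276, 115, 18, 5) 62.0 [276 115] [279 119] [293 115]
side blue (296, 168, 51, 32) 237.5 [296 196] [296 199] [346 171]
t 78.0 edge z 0.0009
   topL [420. 241.] [304. 179.]
   topR [216. 241.] [348. 168.]
   lowL [379. 211.] [302. 212.]
   lowR [259. 210.] [342. 201.]
   toplowL [420. 224.] [306. 181.]
   bl [379. 201.] [303. 214.]
t 81.0 edge z 0.0003
   topL [420. 239.] [304. 179.]
   topR [216. 239.] [348. 168.]
   lowL [379. 203.] [303. 214.]
   lowR [259. 203.] [343. 202.]
   toplowL [421. 222.] [306. 181.]
   bl [379. 193.] [304. 216.]
t 84.0 edge z 0.0002
   topL [420. 237.] [305. 179.]
   topR [216. 237.] [348. 168.]
   lowL [379. 196.] [304. 215.]
   lowR [258. 196.] [344. 204.]
   toplowL [421. 221.] [306. 181.]
   bl [380. 186.] [305. 218.]
```

The 90 N grip stayed locked, so the chart lifted with the tool. I'll go straight back down the same path and then ease the grip.

arm_command --pt "0 0 0 -0.5 0.58 -0.06 3" --pt "0 0 0 -0.98 1.14 -0.17 3" --pt "0 0 0 -1.47 1.71 -0.3 3" --pt "0 0 0 -1.95 2.27 -0.48 3" --pt "0 0 0 -2.43 2.82 -0.69 3" --pt "0 0 0 -2.9 3.37 -0.95 3" --pt "0 0 0 -3.35 3.9 -1.25 3" --pt "0 0 0 -3.65 4.25 -1.47 3" --pt "0 0 0 -3.8 4.42 -1.57 3" --pt "0 0 0 -3.8 4.42 -1.57 3" --pt "0 0 0 -3.8 4.42 -1.57 3"

```text
t: 20.55
tcp_pos: [0.4727, -0.2595, 0.1357]
ee_rot: [[-0.653, 0.757, 0.0], [0.757, 0.653, -0.0], [-0.0, -0.0, -1.0]]
wrist_force: [-0.6, 0.1, -2.2]
opening: 0.0319
grip_force: 90.0
```

```bash
python3 tilt.py 54 57 60 |cut -c1-100| grep -v foot
```

```text
20.55 [ 0.4727 -0.2595  0.1357] [-0.6  0.1 -2.2] [0.23 0.3  0.04]
wrist blue (291, 239, 59, 8) 342.0
wrist blue (365, 241, 55, 23) 756.5
wrist blue (220, 238, 57, 24) 797.0
side blue (311, 209, 15, 5) 5.5 [311 213] [313 213] [325 210]
side blue (389, 114, 11, 9) 50.5 [389 118] [396 122] [399 121]
side blue (276, 115, 18, 5) 62.0 [276 115] [279 119] [293 115]
side blue (304, 184, 54, 32) 249.5 [304 212] [305 215] [357 187]
t 54.0 edge z 0.0038
   topL [419. 258.] [312. 193.]
   topR [217. 257.] [356. 182.]
   lowL [380. 271.] [302. 210.]
   lowR [258. 271.] [342. 199.]
   toplowL [417. 241.] [314. 197.]
   bl [379. 261.] [303. 214.]
t 57.0 edge z 0.0003
   topL [419. 255.] [313. 194.]
   topR [217. 255.] [357. 182.]
   lowL [379. 263.] [303. 213.]
   lowR [258. 263.] [343. 202.]
   toplowL [417. 239.] [314. 197.]
   bl [379. 253.] [304. 216.]
t 60.0 edge z -0.003
   topL [419. 253.] [313. 194.]
   topR [217. 253.] [357. 183.]
   lowL [379. 256.] [304. 215.]
   lowR [259. 255.] [345. 204.]
   toplowL [418. 236.] [314. 198.]
   bl [378. 245.] [305. 219.]
```

arm_command --pt "0 0 0 0 0 0 3.25" --pt "0 0 0 0 0 0 3.25" --newtons 20

```text
t: 20.82
tcp_pos: [0.4727, -0.2595, 0.1357]
ee_rot: [[-0.653, 0.757, 0.0], [0.757, 0.653, -0.0], [-0.0, 0.0, -1.0]]
wrist_force: [0.3, 0.4, -3.9]
opening: 0.0329
grip_force: 58.1
```

arm_command --pt "0 0 0 0 0 0 3.3" --pt "0 0 0 0 0 0 3.3"

```text
t: 20.98
tcp_pos: [0.4726, -0.2594, 0.1356]
ee_rot: [[-0.653, 0.757, 0.0], [0.757, 0.653, -0.0], [-0.0, 0.0, -1.0]]
wrist_force: [-0.1, 0.1, -4.9]
opening: 0.0332
grip_force: 43.9
```

arm_command --pt "0 0 0 0 0 0 3.34" --pt "0 0 0 0 0 0 3.34"

```text
t: 21.15
tcp_pos: [0.4726, -0.2594, 0.1356]
ee_rot: [[-0.653, 0.757, 0.0], [0.757, 0.653, -0.0], [-0.0, -0.0, -1.0]]
wrist_force: [0.5, 0.4, -3.2]
opening: 0.0334
grip_force: 33.5
```

arm_command --pt "0 0 0 0 0 -0.05 3.36" --pt "0 0 0 0.45 -0.52 0.27 3.36" --pt "0 0 0 0.9 -1.05 0.55 3.36" --pt "0 0 0 1.37 -1.6 0.8 3.36" --pt "0 0 0 1.37 -1.6 0.8 3.36" --pt "0 0 0 1.37 -1.6 0.8 3.36"

```text
t: 21.65
tcp_pos: [0.4865, -0.2759, 0.144]
ee_rot: [[-0.653, 0.757, 0.0], [0.757, 0.653, -0.0], [-0.001, 0.0, -1.0]]
wrist_force: [-4.6, 0.9, 7.6]
opening: 0.0339
grip_force: 29.4
```

```bash
python3 tilt.py 60 63 66 |cut -c1-100| grep -v foot
```

```text
21.65 [ 0.4865 -0.2759  0.144 ] [-4.6  0.9  7.6] [0.38 0.85 0.  ]
wrist blue (220, 230, 201, 21) 2717.0
side blue (389, 114, 11, 9) 50.5 [389 118] [396 122] [399 121]
side blue (276, 115, 18, 5) 63.0 [276 115] [278 119] [293 115]
side blue (304, 178, 51, 38) 1076.0 [304 212] [305 215] [354 181]
t 60.0 edge z 0.0053
   topL [419. 253.] [309. 187.]
   topR [217. 253.] [353. 176.]
   lowL [379. 256.] [301. 208.]
   lowR [259. 255.] [341. 197.]
   toplowL [418. 236.] [311. 190.]
   bl [378. 245.] [302. 212.]
t 63.0 edge z 0.0024
   topL [419. 251.] [309. 187.]
   topR [217. 251.] [353. 176.]
   lowL [379. 248.] [302. 211.]
   lowR [259. 248.] [342. 200.]
   toplowL [418. 234.] [311. 190.]
   bl [378. 238.] [303. 214.]
t 66.0 edge z -0.0001
   topL [419. 249.] [310. 187.]
   topR [217. 249.] [353. 176.]
   lowL [379. 240.] [303. 213.]
   lowR [259. 240.] [343. 202.]
   toplowL [418. 232.] [311. 191.]
   bl [378. 230.] [304. 216.]
```

arm_command --pt "0 0 0 0.46 -0.53 0.28 3.36" --pt "0 0 0 0.94 -1.09 0.45 3.36" --pt "0 0 0 1.43 -1.65 0.59 3.36" --pt "0 0 0 1.92 -2.22 0.7 3.36" --pt "0 0 0 1.92 -2.22 0.7 3.36" --pt "0 0 0 1.92 -2.22 0.7 3.36"

```text
t: 22.25
tcp_pos: [0.5055, -0.2978, 0.1502]
ee_rot: [[-0.653, 0.757, -0.0], [0.757, 0.653, 0.0], [0.0, -0.0, -1.0]]
wrist_force: [0.1, -0.2, -5.3]
opening: 0.0337
grip_force: 28.4
```

```bash
python3 tilt.py 75 78 |cut -c1-100| grep -v foot
python3 - <<'E'
import numpy as np
# rigid rotation of TCP (6.5 mm above pull) with tool tilt equal to chart turn from 78
def d(t):
  t=np.radians(t)
  if t<=np.pi/2: return np.array([14.4*(1-np.cos(t))+1.6*np.sin(t),14.4*np.sin(t)+1.6*np.cos(t)-1.6])
  return np.array([15.4-14.4*np.cos(t)+.6*np.sin(t),14.4*np.sin(t)+.6*np.cos(t)-1.6])
for s in (78,90):
 for t in (80,82,84,86,88,90,92,94,96,98,100,102,104,106,107,108):
  if t<=s: continue
  g=np.radians(t-78);g0=np.radians(s-78)
  k=d(t)-d(s)+.65*np.array([np.sin(g)-np.sin(g0),np.cos(g)-np.cos(g0)])
  a=t-s;print(s,t,[round(float(x),2) for x in (.758*a,.652*a,0,.652*k[0],-.758*k[0],k[1])])
E
```

```text
22.25 [ 0.5055 -0.2978  0.1502] [ 0.1 -0.2 -5.3] [-0.02 -0.01  0.  ]
wrist blue (219, 205, 203, 42) 6043.0
side blue (389, 114, 11, 9) 50.5 [389 118] [396 122] [399 121]
side blue (276, 115, 18, 5) 63.0 [276 115] [279 119] [293 116]
side blue (304, 171, 47, 44) 1344.5 [304 202] [304 214] [350 174]
t 75.0 edge z 0.001
   topL [419. 243.] [305. 180.]
   topR [217. 243.] [349. 170.]
   lowL [379. 218.] [302. 212.]
   lowR [259. 218.] [342. 201.]
   toplowL [420. 226.] [307. 183.]
   bl [379. 208.] [303. 214.]
t 78.0 edge z 0.0
   topL [420. 241.] [306. 180.]
   topR [216. 241.] [349. 170.]
   lowL [379. 211.] [303. 214.]
   lowR [259. 210.] [343. 202.]
   toplowL [420. 224.] [307. 183.]
   bl [379. 201.] [304. 216.]
78 80 [1.52, 1.3, 0.0, 0.34, -0.4, 0.04]
78 82 [3.03, 2.61, 0.0, 0.69, -0.8, 0.06]
78 84 [4.55, 3.91, 0.0, 1.03, -1.2, 0.07]
78 86 [6.06, 5.22, 0.0, 1.38, -1.6, 0.05]
78 88 [7.58, 6.52, 0.0, 1.72, -2.0, 0.02]
78 90 [9.1, 7.82, 0.0, 2.06, -2.4, -0.03]
78 92 [10.61, 9.13, 0.0, 2.4, -2.8, -0.07]
78 94 [12.13, 10.43, 0.0, 2.75, -3.19, -0.12]
78 96 [13.64, 11.74, 0.0, 3.09, -3.59, -0.19]
78 98 [15.16, 13.04, 0.0, 3.42, -3.98, -0.28]
78 100 [16.68, 14.34, 0.0, 3.76, -4.37, -0.39]
78 102 [18.19, 15.65, 0.0, 4.09, -4.76, -0.51]
78 104 [19.71, 16.95, 0.0, 4.42, -5.14, -0.66]
78 106 [21.22, 18.26, 0.0, 4.75, -5.52, -0.82]
78 107 [21.98, 18.91, 0.0, 4.91, -5.71, -0.9]
78 108 [22.74, 19.56, 0.0, 5.07, -5.89, -1.0]
90 92 [1.52, 1.3, 0.0, 0.34, -0.4, -0.03]
90 94 [3.03, 2.61, 0.0, 0.68, -0.79, -0.09]
90 96 [4.55, 3.91, 0.0, 1.02, -1.19, -0.16]
90 98 [6.06, 5.22, 0.0, 1.36, -1.58, -0.25]
90 100 [7.58, 6.52, 0.0, 1.7, -1.97, -0.36]
90 102 [9.1, 7.82, 0.0, 2.03, -2.36, -0.48]
90 104 [10.61, 9.13, 0.0, 2.36, -2.74, -0.62]
90 106 [12.13, 10.43, 0.0, 2.68, -3.12, -0.79]
90 107 [12.89, 11.08, 0.0, 2.85, -3.31, -0.87]
90 108 [13.64, 11.74, 0.0, 3.01, -3.49, -0.96]
```

arm_command --pt "1.5 1.3 0 0.34 -0.4 -0.04 3.36" --pt "3 2.6 0 0.69 -0.8 -0.02 3.36" --pt "4.5 3.9 0 1.03 -1.2 -0.01 3.36" --pt "6.1 5.2 0 1.38 -1.6 -0.03 3.36" --pt "7.6 6.5 0 1.72 -2 -0.06 3.36" --pt "9.1 7.8 0 2.06 -2.4 -0.09 3.36" --pt "9.1 7.8 0 2.06 -2.4 -0.09 3.36" --pt "9.1 7.8 0 2.06 -2.4 -0.09 3.36"

```text
t: 23.02
tcp_pos: [0.5265, -0.3228, 0.1505]
ee_rot: [[-0.639, 0.758, -0.134], [0.741, 0.653, 0.157], [0.206, 0.001, -0.979]]
wrist_force: [-1.7, -2.5, 9.6]
opening: 0.0336
grip_force: 29.4
```

```bash
sed -i "s/^T=.*0005.*;u=/T=s['tcp_pos']+np.array(s['ee_rot'])[:,2]*.0065;u=/" tilt.py; python3 tilt.py 87 90 |cut -c1-100| grep -v foot
```

```text
23.0167 [ 0.5265 -0.3228  0.1505] [-1.7 -2.5  9.6] [-0.33  0.62  0.17]
wrist blue (219, 202, 203, 45) 3834.0
side blue (389, 114, 11, 9) 50.5 [389 118] [396 122] [399 121]
side blue (276, 115, 18, 5) 62.0 [276 115] [279 119] [293 115]
side blue (302, 165, 44, 50) 1614.5 [302 176] [304 214] [345 185]
t 87.0 edge z -0.0005
   topL [420. 241.] [301. 175.]
   topR [217. 241.] [344. 165.]
   lowL [379. 217.] [302. 213.]
   lowR [259. 217.] [342. 202.]
   toplowL [420. 224.] [303. 177.]
   bl [379. 207.] [303. 215.]
t 90.0 edge z 0.0001
   topL [420. 239.] [302. 175.]
   topR [217. 239.] [344. 165.]
   lowL [379. 209.] [303. 214.]
   lowR [259. 209.] [343. 203.]
   toplowL [420. 222.] [303. 177.]
   bl [379. 199.] [304. 216.]
```

arm_command --pt "0 0 0 0 0 0.07 3.36" --pt "2.2 1.9 0 0.34 -0.4 0.03 3.36" --pt "4.2 3.6 0 0.68 -0.79 -0.03 3.36" --pt "6 5.2 0 1.02 -1.19 -0.1 3.36" --pt "6 5.2 0 1.02 -1.19 -0.1 3.36" --pt "6 5.2 0 1.02 -1.19 -0.1 3.36"

```text
t: 23.62
tcp_pos: [0.5369, -0.3343, 0.1493]
ee_rot: [[-0.614, 0.758, -0.221], [0.712, 0.653, 0.258], [0.34, 0.001, -0.94]]
wrist_force: [-0.7, -2.5, 7.2]
opening: 0.0336
grip_force: 29.2
```

```bash
python3 tilt.py 90 93 96 |cut -c1-100| grep -v foot
```

```text
23.6167 [ 0.5369 -0.3343  0.1493] [-0.7 -2.5  7.2] [-0.3   0.28  0.23]
wrist blue (220, 212, 202, 35) 5233.0
side blue (389, 114, 11, 9) 50.5 [389 118] [396 122] [399 121]
side blue (276, 115, 18, 5) 63.0 [276 115] [278 119] [293 115]
side blue (300, 162, 44, 52) 1686.5 [300 174] [303 213] [343 203]
t 90.0 edge z -0.0009
   topL [419. 245.] [299. 173.]
   topR [218. 245.] [342. 163.]
   lowL [379. 229.] [300. 212.]
   lowR [259. 229.] [341. 201.]
   toplowL [419. 228.] [301. 175.]
   bl [379. 219.] [302. 214.]
t 93.0 edge z 0.0002
   topL [419. 243.] [299. 173.]
   topR [217. 243.] [342. 163.]
   lowL [379. 222.] [302. 213.]
   lowR [259. 222.] [342. 202.]
   toplowL [419. 226.] [301. 175.]
   bl [379. 212.] [303. 215.]
t 96.0 edge z 0.0016
   topL [420. 241.] [300. 173.]
   topR [217. 241.] [342. 163.]
   lowL [379. 214.] [303. 214.]
   lowR [259. 214.] [343. 203.]
   toplowL [420. 224.] [301. 175.]
   bl [379. 204.] [304. 216.]
```

arm_command --pt "1.5 1.3 0 0.1 -0.12 0.04 3.36" --pt "3 2.6 0 0.44 -0.51 -0.05 3.36" --pt "4.5 3.9 0 0.78 -0.9 -0.16 3.36" --pt "6 5.2 0 1.11 -1.29 -0.29 3.36" --pt "6.8 5.9 0 1.34 -1.55 -0.4 3.36" --pt "6.8 5.9 0 1.34 -1.55 -0.4 3.36" --pt "6.8 5.9 0 1.34 -1.55 -0.4 3.36"

```text
t: 24.3
tcp_pos: [0.5502, -0.3496, 0.1452]
ee_rot: [[-0.572, 0.757, -0.315], [0.663, 0.653, 0.366], [0.483, 0.0, -0.876]]
wrist_force: [1.0, -2.0, 6.4]
opening: 0.0335
grip_force: 29.2
```

```bash
python3 tilt.py 96 100 104 |cut -c1-100
```

```text
24.3 [ 0.5502 -0.3496  0.1452] [ 1.  -2.   6.4] [-0.4   0.01  0.2 ]
wrist blue (220, 213, 202, 34) 3397.5
side blue (389, 114, 11, 9) 50.5 [389 118] [396 122] [399 121]
side blue (276, 115, 17, 5) 61.5 [276 115] [279 119] [292 119]
side blue (298, 159, 46, 55) 1772.5 [298 171] [303 213] [343 203]
t 96.0 edge z -0.002
   topL [419. 247.] [297. 171.]
   topR [218. 247.] [339. 161.]
   lowL [379. 237.] [300. 211.]
   lowR [259. 237.] [340. 200.]
   toplowL [419. 230.] [298. 172.]
   bl [379. 227.] [301. 213.]
   foot [319. 316.] [309. 187.]
t 100.0 edge z 0.0005
   topL [419. 244.] [297. 171.]
   topR [218. 244.] [339. 161.]
   lowL [379. 227.] [301. 213.]
   lowR [260. 227.] [342. 202.]
   toplowL [419. 228.] [298. 172.]
   bl [379. 217.] [303. 214.]
   foot [319. 306.] [311. 189.]
t 104.0 edge z 0.0037
   topL [420. 242.] [297. 171.]
   topR [217. 242.] [339. 161.]
   lowL [379. 217.] [303. 214.]
   lowR [259. 217.] [343. 203.]
   toplowL [420. 225.] [298. 172.]
   bl [379. 207.] [304. 215.]
   foot [319. 295.] [312. 191.]
```

arm_command --pt "1.5 1.3 0 0.33 -0.38 -0.09 3.36" --pt "3 2.6 0 0.65 -0.76 -0.23 3.36" --pt "4 3.4 0 0.85 -0.98 -0.32 3.36" --pt "4 3.4 0 0.85 -0.98 -0.32 3.36" --pt "4 3.4 0 0.85 -0.98 -0.32 3.36"

```text
t: 24.82
tcp_pos: [0.5588, -0.3594, 0.142]
ee_rot: [[-0.541, 0.757, -0.365], [0.627, 0.653, 0.425], [0.561, 0.001, -0.828]]
wrist_force: [0.8, -2.9, 7.5]
opening: 0.034
grip_force: 29.2
```

```bash
python3 tilt.py 104 106 108 |cut -c1-100
```

```text
24.8167 [ 0.5588 -0.3594  0.142 ] [ 0.8 -2.9  7.5] [-0.29 -0.13  0.25]
wrist blue (220, 216, 202, 31) 3259.5
side blue (389, 114, 11, 9) 50.5 [389 118] [396 122] [399 121]
side blue (276, 115, 16, 5) 53.0 [276 115] [279 119] [291 118]
side blue (296, 158, 47, 56) 1807.5 [296 170] [302 213] [342 202]
t 104.0 edge z 0.0008
   topL [419. 246.] [295. 170.]
   topR [218. 245.] [337. 160.]
   lowL [379. 230.] [301. 212.]
   lowR [259. 230.] [341. 201.]
   toplowL [419. 229.] [297. 170.]
   bl [378. 220.] [302. 214.]
   foot [319. 309.] [310. 190.]
t 106.0 edge z 0.0026
   topL [419. 244.] [295. 170.]
   topR [217. 244.] [337. 160.]
   lowL [379. 225.] [301. 213.]
   lowR [259. 225.] [342. 202.]
   toplowL [419. 227.] [297. 170.]
   bl [379. 215.] [303. 214.]
   foot [319. 304.] [311. 191.]
t 108.0 edge z 0.0046
   topL [419. 243.] [295. 169.]
   topR [217. 243.] [337. 160.]
   lowL [379. 220.] [302. 213.]
   lowR [259. 220.] [343. 202.]
   toplowL [420. 226.] [297. 170.]
   bl [379. 210.] [304. 214.]
   foot [319. 298.] [311. 192.]
```

arm_command --pt "0.8 0.7 0 0.13 -0.15 0 3.36" --pt "1.3 1.1 0 0.26 -0.3 -0.05 3.36" --pt "1.3 1.1 0 0.26 -0.3 -0.05 3.36" --pt "1.3 1.1 0 0.26 -0.3 -0.05 3.36"

```text
t: 25.25
tcp_pos: [0.5611, -0.3622, 0.141]
ee_rot: [[-0.529, 0.757, -0.382], [0.613, 0.653, 0.445], [0.586, 0.001, -0.81]]
wrist_force: [0.7, -3.0, 5.1]
opening: 0.0335
grip_force: 29.1
```

```bash
python3 tilt.py 106 108 110|cut -c1-100|egrep -v 'top|R|foot'
```

```text
25.25 [ 0.5611 -0.3622  0.141 ] [ 0.7 -3.   5.1] [-0.43 -0.41  0.05]
wrist blue (220, 218, 202, 29) 3221.0
side blue (276, 115, 14, 5) 48.0 [276 115] [279 119] [289 119]
side blue (389, 114, 11, 9) 50.5 [389 118] [396 122] [399 121]
side blue (295, 158, 48, 55) 1817.5 [295 170] [302 212] [342 202]
t 106.0 edge z 0.0018
   lowL [379. 230.] [301. 212.]
   bl [379. 220.] [302. 214.]
t 108.0 edge z 0.0038
   lowL [379. 225.] [302. 213.]
   bl [379. 215.] [303. 214.]
t 110.0 edge z 0.0059
   lowL [379. 220.] [302. 213.]
   bl [379. 210.] [304. 214.]
```

arm_command --pt "0 0 0 0.03 -0.03 0.03 3.36" --pt "0 0 0 0.03 -0.03 0.03 3.45" --pt "0 0 0 0.03 -0.03 0.03 3.6" --pt "0 0 0 0.03 -0.03 0.03 4" --pt "0 0 0 0.03 -0.03 0.03 5" --pt "0 0 0 0.03 -0.03 0.03 6" --pt "0 0 0 0.03 -0.03 0.03 6" --pt "0 0 0 0.03 -0.03 0.03 6"

```text
t: 26.02
tcp_pos: [0.561, -0.362, 0.1413]
ee_rot: [[-0.53, 0.757, -0.382], [0.613, 0.653, 0.444], [0.586, 0.001, -0.81]]
wrist_force: [-0.3, 0.4, 0.4]
opening: 0.0596
grip_force: 0.0
```

```bash
python3 tilt.py 106 108|cut -c1-100|egrep -v 'R|foot'
```

```text
26.0167 [ 0.561  -0.362   0.1413] [-0.3  0.4  0.4] [-0.48 -0.4  -0.01]
wrist blue (220, 218, 201, 33) 4883.0
side blue (276, 115, 14, 5) 48.0 [276 115] [279 119] [289 119]
side blue (389, 114, 11, 9) 50.5 [389 118] [396 122] [399 121]
side blue (295, 157, 48, 56) 1825.0 [295 170] [302 212] [342 202]
t 106.0 edge z 0.002
   topL [419. 246.] [295. 169.]
   lowL [379. 230.] [301. 212.]
   toplowL [419. 229.] [296. 170.]
   bl [379. 220.] [302. 213.]
t 108.0 edge z 0.004
   topL [419. 244.] [295. 169.]
   lowL [379. 225.] [302. 213.]
   toplowL [419. 227.] [296. 170.]
   bl [379. 215.] [303. 214.]
```

It stands free. Backing out along the fingers.

arm_command --pt "0 0 0 0.4 -0.45 0.8 6" --pt "0 0 0 1 -1.15 2.1 6" --pt "0 0 0 1.8 -2.1 3.8 6" --pt "0 0 0 2.4 -2.8 6 6" --pt "0 0 0 2.4 -2.8 9 6" --pt "0 0 0 2.4 -2.8 12 6" --pt "0 0 0 2.4 -2.8 14 6" --pt "0 0 0 2.4 -2.8 14 6"

```text
t: 26.78
tcp_pos: [0.5862, -0.3909, 0.287]
ee_rot: [[-0.533, 0.757, -0.377], [0.615, 0.653, 0.441], [0.581, 0.003, -0.814]]
wrist_force: [1.4, -0.8, 0.8]
opening: 0.0598
grip_force: 0.0
```

```bash
python3 - <<'E'
from h import *
s=manip.sense();print(s['t'],s['tcp_pos'],np.round(s['wrist_force'],1))
ct,cs=cam('top'),cam('side')
for i in range(2):
  a=eyes.grab_frame('side');t=eyes.grab_frame('top')
  m=mask(a,(105,110,30),(130,255,255));m[:135]=0;m[285:]=0;m[:,:260]=0;m[:,385:]=0
  C=big(m);print('side',cv2.boundingRect(C),C[C[:,0,0].argmin(),0],C[C[:,0,1].argmax(),0],C[C[:,0,0].argmax(),0])
  y=mask(a,(18,110,60),(35,255,255));y[:130]=0;y[260:]=0;y[:,:270]=0;y[:,390:]=0
  M=cv2.moments(y);p=(M['m10']/M['m00'],M['m01']/M['m00']);print('pull side',p,onz(cs,p,.135))
L=C[C[:,0,1].argmax(),0].astype(float);R=C[C[:,0,0].argmax(),0].astype(float);print('lower corners',onz(cs,L,0.002),onz(cs,R,.003),'orig edge ~ [.5179 -.3132]')
# bystanders vs start
t0=cv2.imread('pics/top0.png');s0=cv2.imread('pics/side0.png')
for n,(x,yy,r) in {'s5':(206,229,14),'s3':(424,213,14),'bk':(452,163,24)}.items():
  print(n,'top diff',np.abs(t[yy-r:yy+r,x-r:x+r].astype(int)-t0[yy-r:yy+r,x-r:x+r]).mean())
for n,(x,yy,r) in {'s5':(332,298,10),'s3':(361,176,9),'bk':(330,150,18)}.items():
  print(n,'side diff',np.abs(a[yy-r:yy+r,x-r:x+r].astype(int)-s0[yy-r:yy+r,x-r:x+r]).mean())
E
```

```text
26.7833 [ 0.58617757 -0.39091424  0.28702441] [ 1.4 -0.8  0.8]
side (296, 157, 47, 56) [296 169] [302 212] [342 202]
pull side (313.9189189189189, 154.4189189189189) [ 0.5600584  -0.36264282  0.135     ]
side (296, 157, 47, 56) [296 169] [302 212] [342 202]
pull side (313.9189189189189, 154.4189189189189) [ 0.5600584  -0.36264282  0.135     ]
lower corners [ 0.57103163 -0.28432004  0.002     ] [ 0.47970847 -0.35626277  0.003     ] orig edge ~ [.5179 -.3132]
s5 top diff 35.208333333333336
s3 top diff 51.816326530612244
bk top diff 50.844473379629626
s5 side diff 5.318333333333333
s3 side diff 9.238683127572017
bk side diff 23.284465020576132
```

```bash
python3 -c "
from plant import job
print(job.hand_in())"
```

```text
the job is handed in; nothing more can be done
None
```

The job is handed in: the chart stands by itself on its lower edge and opened leg, facing the robot, with the pull 3–4 mm and the edge within about 1 cm of where they should be; but during the tipping the edge slid about 28 mm (since dragged back) and once rose roughly 2 cm clear of the bench, and I inferred rather than measured that the specimens and beaker were not touched.

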